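Wedge the tray rest up to its mark and fill the empty cells

TASK

Slide the wooden wedge under the free edge of the tray rest until the steel pointer stands level with the white line on the gauge clip, and leave it there holding the rest up. Only once the rest has been raised, fill each empty cell of the carton with one of the spare punnets from the mat, standing upright on the cell floor; leave the punnets already packed in their cells, stack none, and do not disturb the other things on the bench. At the end the pointer must still be at the line.

Things in the scene. Friction and masses are not known exactly. Their poses are not given: they have to be found in the camera images.
- lip (a point): middle of the underside of the tray rest's free edge, a round steel bar 10 thick, 200 long, 320 from the hinge; 12 above the bench when down, 30 when level. Own axes: x along the edge, y away from the hinge (the wedge goes in towards -y), z up. Frame rails 10 high lie 74 to 96 either side of it: the wedge goes between them. The carton wall is 30 behind the edge, its top 51 above this point
- pointer (a point): end of the flat steel pointer (3 thick, this point at mid thickness) at one end of the rest's free edge, passing close by the clip and rising with the edge (19 above the bench at the start). The rest is an aluminium plate hinged along its far short side on a bench frame, carrying a shallow black carton of six cells; it starts fully down on its stops and falls back unless something holds it up; its free edge bears 2 to 7 N
- mark (a point): middle of the white line (3 thick) round a black clip on the upright gauge bar (72 high) beside that pointer: the height to which the pointer must come; 28 to 36 above the bench, differing from start to start. The bar stands 126 from the middle of the edge
- wedge_butt (a point): hardwood wedge 150 long, 44 wide, 0.14 kg: the last 40 at the thick end is a flat-topped butt 37 high, the rest a ramp falling from 37 to 4 at the thin end (0.30 up per unit of length). This point is the centre of the butt, half-way up (18.5), 20 from its end face; x points to the thin end, z up
- wedge_tip (a point): middle of the thin end of the wedge, 130 from the centre of the butt along x, 2 above its underside; same axes
- cell1 (a point): carton cell in the row at the free edge, -x side: the place of the centre (half-way up) of a punnet standing in it, 37.5 above the cell floor, about 80 above the bench. Cell 84 x 84 inside, dividers 26 high and 4 thick, outer wall 42 high above the floor. Axes: y away from the hinge, z up
- cell2 (a point): carton cell in the row at the free edge, +x side: the place of the centre (half-way up) of a punnet standing in it, 37.5 above the cell floor, about 80 above the bench. Cell 84 x 84 inside, dividers 26 high and 4 thick, outer wall 42 high above the floor. Axes: y away from the hinge, z up
- cell3 (a point): carton cell in the middle row, -x side: the place of the centre (half-way up) of a punnet standing in it, 37.5 above the cell floor, about 80 above the bench. Cell 84 x 84 inside, dividers 26 high and 4 thick, outer wall 42 high above the floor. Axes: y away from the hinge, z up
- cell4 (a point): carton cell in the middle row, +x side: the place of the centre (half-way up) of a punnet standing in it, 37.5 above the cell floor, about 80 above the bench. Cell 84 x 84 inside, dividers 26 high and 4 thick, outer wall 42 high above the floor. Axes: y away from the hinge, z up
- cell5 (a point): carton cell in the row at the hinge, -x side: the place of the centre (half-way up) of a punnet standing in it, 37.5 above the cell floor, about 80 above the bench. Cell 84 x 84 inside, dividers 26 high and 4 thick, outer wall 42 high above the floor. Axes: y away from the hinge, z up
- cell6 (a point): carton cell in the row at the hinge, +x side: the place of the centre (half-way up) of a punnet standing in it, 37.5 above the cell floor, about 80 above the bench. Cell 84 x 84 inside, dividers 26 high and 4 thick, outer wall 42 high above the floor. Axes: y away from the hinge, z up
- packed1_mid (a point): punnet already packed in cell1 (if absent, that cell is empty): lidded clear punnet of blackberries, 75 high, 0.11 kg: square tapered tub (62 wide at the foot, 80 at the lid rim 47 up), and on it a raised square lid crown 46 x 46, 28 high, by which it is gripped. Point: on its axis, half-way up (37.5); z up, x and y square to the crown's sides
- packed2_mid (a point): punnet already packed in cell2 (if absent, that cell is empty): lidded clear punnet of blackberries, 75 high, 0.11 kg: square tapered tub (62 wide at the foot, 80 at the lid rim 47 up), and on it a raised square lid crown 46 x 46, 28 high, by which it is gripped. Point: on its axis, half-way up (37.5); z up, x and y square to the crown's sides
- packed3_mid (a point): punnet already packed in cell3 (if absent, that cell is empty): lidded clear punnet of blackberries, 75 high, 0.11 kg: square tapered tub (62 wide at the foot, 80 at the lid rim 47 up), and on it a raised square lid crown 46 x 46, 28 high, by which it is gripped. Point: on its axis, half-way up (37.5); z up, x and y square to the crown's sides
- packed4_mid (a point): punnet already packed in cell4 (if absent, that cell is empty): lidded clear punnet of blackberries, 75 high, 0.11 kg: square tapered tub (62 wide at the foot, 80 at the lid rim 47 up), and on it a raised square lid crown 46 x 46, 28 high, by which it is gripped. Point: on its axis, half-way up (37.5); z up, x and y square to the crown's sides
- packed5_mid (a point): punnet already packed in cell5 (if absent, that cell is empty): lidded clear punnet of blackberries, 75 high, 0.11 kg: square tapered tub (62 wide at the foot, 80 at the lid rim 47 up), and on it a raised square lid crown 46 x 46, 28 high, by which it is gripped. Point: on its axis, half-way up (37.5); z up, x and y square to the crown's sides
- packed6_mid (a point): punnet already packed in cell6 (if absent, that cell is empty): lidded clear punnet of blackberries, 75 high, 0.11 kg: square tapered tub (62 wide at the foot, 80 at the lid rim 47 up), and on it a raised square lid crown 46 x 46, 28 high, by which it is gripped. Point: on its axis, half-way up (37.5); z up, x and y square to the crown's sides
- spare1_mid (a point): spare punnet on the white plastic mat (3 thick) beside the rest: lidded clear punnet of blackberries, 75 high, 0.11 kg: square tapered tub (62 wide at the foot, 80 at the lid rim 47 up), and on it a raised square lid crown 46 x 46, 28 high, by which it is gripped. Point: on its axis, half-way up (37.5); z up, x and y square to the crown's sides
- spare2_mid (a point): spare punnet on the white plastic mat (3 thick) beside the rest: lidded clear punnet of blackberries, 75 high, 0.11 kg: square tapered tub (62 wide at the foot, 80 at the lid rim 47 up), and on it a raised square lid crown 46 x 46, 28 high, by which it is gripped. Point: on its axis, half-way up (37.5); z up, x and y square to the crown's sides
- spare3_mid (a point): spare punnet on the white plastic mat (3 thick) beside the rest: lidded clear punnet of blackberries, 75 high, 0.11 kg: square tapered tub (62 wide at the foot, 80 at the lid rim 47 up), and on it a raised square lid crown 46 x 46, 28 high, by which it is gripped. Point: on its axis, half-way up (37.5); z up, x and y square to the crown's sides
- spare4_mid (a point): spare punnet on the white plastic mat (3 thick) beside the rest: lidded clear punnet of blackberries, 75 high, 0.11 kg: square tapered tub (62 wide at the foot, 80 at the lid rim 47 up), and on it a raised square lid crown 46 x 46, 28 high, by which it is gripped. Point: on its axis, half-way up (37.5); z up, x and y square to the crown's sides
- spare5_mid (a point): spare punnet on the white plastic mat (3 thick) beside the rest: lidded clear punnet of blackberries, 75 high, 0.11 kg: square tapered tub (62 wide at the foot, 80 at the lid rim 47 up), and on it a raised square lid crown 46 x 46, 28 high, by which it is gripped. Point: on its axis, half-way up (37.5); z up, x and y square to the crown's sides
- empties: nested stack of empty punnets, 69 high, 80 wide, bystander; origin at the centre of its underside
- labelroll: roll of labels lying flat, 84 across, 45 high, bystander; origin at the centre of its underside
There are look-alikes about, which are no part of the job. What is shaped like the part that bears packed1_mid but red or yellow is not meant. What is shaped like the part that bears spare5_mid but orange is not meant.

How it is judged:
By the outcome, as a careful person would: the job done as asked, in the order asked, and still so for the second after the job is handed in, with the robot touching nothing.
Of packed1, packed2, packed3, packed4, packed5, packed6 only 1 to 3 are there at a start; the rules pass over those that are not, and their reading is None.
At some moment in a run one of spare1, spare2, spare3, spare4, spare5 may be knocked a few centimetres aside while the robot is not near it.
Once in a run the grip may slacken for a moment while it holds something.
It also fails if it takes over 210 s, if anything falls off the work surface, if the arm or the gripper's body presses on something with over 40 N, if the wrist force passes 120 N, or if a joint passes its speed limit or range.

ROBOT

A 6-joint arm with a two-finger parallel gripper is mounted at the origin on the work surface. World frame = base frame: x ahead of the robot, y to its left, z up, the work surface at z = 0. Lengths are in m, angles in rad, forces in N, time in s.
With the tool pointing down it reaches from about 0.25 to 0.775 m from the base axis. Payload 8.9 kg.
Tool frame: the origin (TCP) lies at the very end of the fingers, on their centre line; the grasp point (between the pads) lies 19 mm behind it; z points along the fingers, y is the line along which they close (so a half turn about z gives the same grasp; the last joint's range is limited). The gripper opens to 85 mm and grips with 20 to 120 N. Pads are 22 mm wide; open, the fingers measure 114 mm over their backs; the gripper's body (76 mm by 85 mm) begins 54 mm behind the grasp point. The pads swing forward as they close: fully open they stand 13 mm farther back than shut.
Start: joints at [-1.48, 0.291, -0.153, 1.127, 0, 1.431], TCP at [0.12, -0.511, 0.231] pointing down, gripper open.
Joint ranges: [-2.52, 2.52], [-0.91, 1.74], [-1.3, 1.37], [-1.96, 2.02], [-1.52, 1.47], [-3.14, 3.14]. Speed limits (rad/s): [2.22, 2.22, 2.79, 3.14, 3.14, 3.14].

INTERFACE

Orientations are given as a unit quaternion [w, x, y, z].
In Python, from workcell import * gives the robot as it stands.
- The arm moves only by the tool apply_moves, never from a script. Its argument "plan" is one flat list of numbers, 7 for each row, row after row: the shift along the tool's x, y, z as a fraction of full scale, then the turn, a rotation vector about the tool's x, y, z as a fraction of full scale, then the finger opening in mm, from 0 to 85.4. A call has 1 to 10 rows; each row shifts and turns the commanded pose from where the row before left it, along the tool's axes as they then stand; what a row does not reach is not made up. Full scale, the value 1, is 25 mm for a shift and pi/2 rad for a turn. A row lasts 1/12 s, in which the tool goes at most 41.7 mm and 7.16 degrees, less where a joint would pass 70% of its speed; a pose out of reach is approached as far as the arm can. A call with a number of a shift or a turn outside -1 to 1 is refused whole. A call with a gripper value outside its range is refused whole. The fingers move at their own pace and stop on an object; "grip_force" is the grip in N (left out, the last holds). Time passes only in rows, so rows that do not move let the fingers close. It gives the time, the measured TCP pose, the force, the opening and the grip force at its end, in the units of the state.
- observe(): the state, without advancing time (a new reading comes with each control period).
- get_image(name): name is "scene" or "top"; returns a dict with "frame" (400x640x3 uint8, red, green, blue), "mtx" (3x3 intrinsics, pixels), "rvec" (rotation vector, rad) and "tvec" (3), from world to camera coordinates, as OpenCV has them. Camera axes: x right, y down, z forward; pixel columns grow to the right and rows downward; lengths in m; the calibration is good to about 2 mm. A picture is of the moment at which its call begins. There is no depth.
- close_job(): hands the job in; it is judged then, once.
Trained networks look in a picture, given as the dict that the camera call returned (one of the last four; its "shot" number tells which), for a name from the list of things; names that differ only in an ending like _2 or _b are one class to them, and where a whole thing is asked for, a point or a joint stands for the part that bears it (a point fixed in the world has none). Each returns a list of dicts, best first, with "conf" (0 to 1); they miss things now and then, are a little off and sometimes report something else, mostly with a low value. They report only what shows in the picture. A call takes as long as a camera call. They do not tell look-alikes from the thing itself.
- recognise(picture, query): "position" ([column, row] in pixels, amid what is visible of it).
- silhouettes(picture, query): "pixels" (400x640 bool, what is visible of it) and "position" ([column, row] in pixels, amid what is visible of it).
- mark_of(picture, query): "position" ([column, row] in pixels: a listed point, or the origin of a listed thing).
The state is a dict: "clock": time; "qpos": joint angles; "qd": joint speeds; "tau": joint torques, N m; "tool_pos": TCP position; "ee_rot": TCP orientation; "wrist_force": force on the tool from outside, world axes, zero at the start; "wrist_torque": the same for the moment, N m; "opening": finger opening in m; "grip_force": force on a finger pad.
Only numpy, scipy, OpenCV 4.12 (cv2) and the standard library are available. Lean on these libraries where they do the work, as an engineer would, in place of code of your own. Each camera call takes 0.05 s, during which the arm holds its last target. There are 200 camera calls.

## Working session

There is one attempt and no reset: what is moved stays moved. The work goes in short steps, Python scripts to look and compute and a tool call to move; the robot and the scene stay as the last step left them, time stands still between calls to the robot, and variables do not carry over. Pictures are saved under pics/ and viewed, at most 14 in all, crops included, and the job is handed in when it is done.

Besides the shell and the picture viewer there is one more tool, called as name(argument=value, ...), one argument or row to a line, values as JSON. apply_moves: Moves the arm, as the interface text tells. Its arguments: {"type":"object","properties":{"plan":{"type":"array"},"grip_force":{"type":"number"}},"required":["plan"]}

```bash
ls; mkdir -p pics; python3 - <<'E'
from workcell import *
import cv2
s=observe(); print(s)
for n in ("scene","top"):
    p=get_image(n); cv2.imwrite(f"pics/{n}0.png",p["frame"][:,:,::-1]); print(n,p["mtx"],p["rvec"],p["tvec"])
E
```

```text
pics
{'clock': 0.0, 'qpos': array([-1.48029703e+00,  2.91281298e-01, -1.54132964e-01,  1.12671266e+00,
        3.20535478e-05,  1.43153786e+00]), 'qd': array([ 0.00100382, -0.0008985 ,  0.00198771,  0.00076934, -0.00054726,
       -0.00178037]), 'tau': array([-9.93194953e-04, -5.37146223e+01,  3.31367898e+01,  1.61974516e-02,
       -1.78076302e-04, -6.02845859e-06]), 'tool_pos': array([ 0.11955876, -0.5107462 ,  0.23072931]), 'ee_rot': array([-6.64707028e-04,  9.93408456e-01,  1.14626333e-01,  3.22400262e-05]), 'wrist_force': array([ 0.62813666, -0.13554324, -0.09165439]), 'wrist_torque': array([0.00338184, 0.00625013, 0.04115153]), 'grip_force': 0.0, 'opening': 0.08543786654203643}
scene [[474.81293184   0.         324.9248348 ]
 [  0.         474.81293184 200.87729915]
 [  0.           0.           1.        ]] [ 1.09280596  2.21254404 -1.17458782] [ 0.28361053 -0.19935781  1.76550945]
top [[371.86530498   0.         327.01701745]
 [  0.         371.86530498 186.5509228 ]
 [  0.           0.           1.        ]] [ 2.19801377 -2.18344775  0.0348865 ] [0.06912741 0.52601059 1.12973117]
```

View pics/scene0.png

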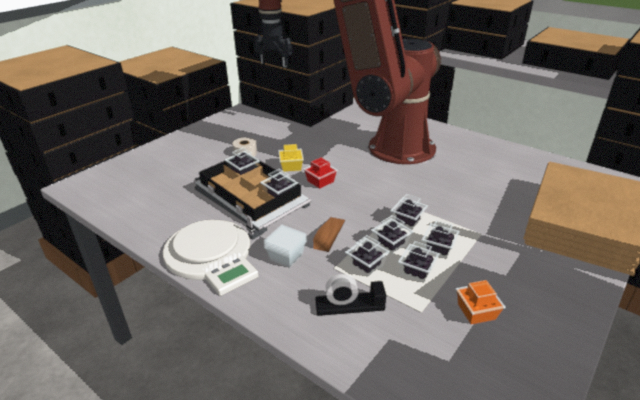

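View pics/top0.png

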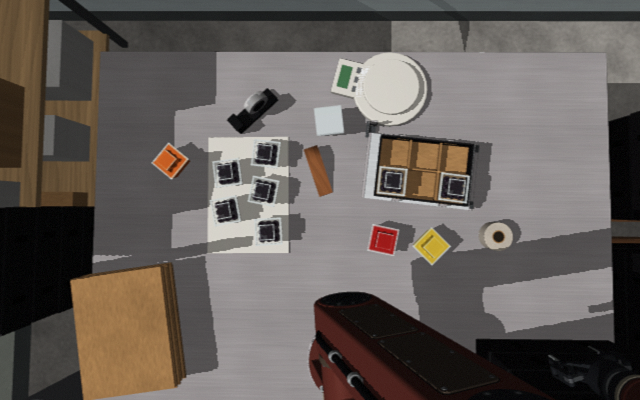

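The scene view shows the rest with the carton at (248,190), the wedge at (328,233) and five spares on the mat. The top view has the free edge facing left at x≈370, packed punnets at (393,180) and (455,186), the wedge at (318,170), spares at (267,153), (228,172), (264,190), (227,210), (268,231), and the gauge bar near (370,128). Look-alikes are red (383,240), yellow (432,246) and orange (170,161).

```bash
cat > h.py <<'E'
from workcell import *
import numpy as np, cv2
from scipy.spatial.transform import Rotation as R
def P(pic):
    r=cv2.Rodrigues(pic["rvec"])[0]; return pic["mtx"]@np.c_[r,np.asarray(pic["tvec"]).reshape(3,1)]
def proj(pic,X):
    return cv2.projectPoints(np.array(X,float).reshape(-1,3),pic["rvec"],pic["tvec"],pic["mtx"],None)[0].reshape(-1,2)
def atz(pic,uv,z):
    M=P(pic); H=np.c_[M[:,0],M[:,1],M[:,2]*z+M[:,3]]
    q=np.linalg.solve(H,np.r_[uv,1]); return np.r_[q[:2]/q[2],z]
def tri(pa,ua,pb,ub):
    X=cv2.triangulatePoints(P(pa),P(pb),np.array(ua,float),np.array(ub,float)); X=(X[:3]/X[3]).ravel()
    e=max(np.linalg.norm(proj(pa,X)[0]-ua),np.linalg.norm(proj(pb,X)[0]-ub)); return X,e
def best(pic,q,n=1):
    return [(np.round(d["position"],1),round(d["conf"],2)) for d in mark_of(pic,q)[:n]]
E
python3 - <<'E'
from h import *
np.set_printoptions(precision=4,suppress=True)
s=get_image("scene");t=get_image("top")
for q in "lip pointer mark wedge_butt wedge_tip cell1 cell2 cell3 cell4 cell5 cell6".split():
    a=best(s,q);b=best(t,q)
    if a and b: X,e=tri(s,a[0][0],t,b[0][0]); print(q,a[0],b[0],X,round(e,2))
    else: print(q,a,b)
for q in ("spare1_mid","packed1_mid"):
    for z in [0.0405]if q[0]=="s" else [0.08]:
        print(q)
        A=best(s,q,9)
        for b in best(t,q,9):
            c=[tri(s,a[0],t,b[0]) for a in A]; 
            X,e=min(c,key=lambda v:v[1]+200*abs(v[0][2]-z)); print(b,atz(t,b[0],z),X,round(e,2))
for q in("empties","labelroll"): print(q,best(t,q),[atz(t,b[0],0) for b in best(t,q)])
E
```

```text
lip (array([281.4, 180.9]), 0.73) (array([361.7, 165.1]), 0.57) [ 0.5922 -0.0388  0.1317] 6.89
pointer (array([252.4, 231.1]), 0.72) (array([364.8, 128.9]), 0.72) [ 0.7116 -0.0523  0.0221] 4.41
mark (array([217.9, 172. ]), 0.7) (array([325.4, 191.6]), 0.52) [ 0.6808 -0.0378  0.2291] 83.72
wedge_butt (array([322.5, 240.4]), 0.62) (array([311.6, 156.4]), 0.61) [0.6211 0.1168 0.0146] 1.6
wedge_tip (array([337.6, 217.5]), 0.76) (array([328.5, 194.8]), 0.89) [ 0.4984  0.071  -0.0002] 1.18
cell1 (array([280.4, 182.3]), 0.96) (array([391.9, 183.5]), 0.85) [ 0.5328 -0.117   0.0691] 0.11
cell2 (array([280.4, 182.3]), 0.96) (array([391.9, 183.5]), 0.85) [ 0.5328 -0.117   0.0691] 0.11
cell3 (array([280.4, 182.3]), 0.96) (array([391.9, 183.5]), 0.85) [ 0.5328 -0.117   0.0691] 0.11
cell4 (array([280.4, 182.3]), 0.96) (array([391.9, 183.5]), 0.85) [ 0.5328 -0.117   0.0691] 0.11
cell5 (array([280.4, 182.3]), 0.96) (array([391.9, 183.5]), 0.85) [ 0.5328 -0.117   0.0691] 0.11
cell6 (array([280.4, 182.3]), 0.96) (array([391.9, 183.5]), 0.85) [ 0.5328 -0.117   0.0691] 0.11
spare1_mid
(array([268. , 230.5]), 0.82) [0.3917 0.2476 0.0405] [0.3905 0.2497 0.0369] 0.58
(array([364.4, 127.3]), 0.38) [ 0.7038 -0.0393  0.0405] [0.6301 0.2115 0.2144] 93.79
(array([228.7, 211.1]), 0.31) [0.4487 0.3667 0.0405] [0.4726 0.3149 0.1172] 13.54
packed1_mid
(array([428.4, 243.7]), 0.91) [ 0.3607 -0.2194  0.08  ] [ 0.3558 -0.2335  0.028 ] 0.29
(array([386.1, 180.4]), 0.68) [ 0.5413 -0.0988  0.08  ] [ 0.5502 -0.111   0.0575] 3.96
(array([380.4, 237.4]), 0.66) [ 0.3774 -0.0825  0.08  ] [ 0.3705 -0.085   0.0319] 1.5
empties [(array([331.2, 124. ]), 0.55)] [array([0.7222, 0.0611, 0.    ])]
labelroll [(array([489.1, 234. ]), 0.92)] [array([ 0.3835, -0.4257,  0.    ])]
```

```bash
python3 - <<'E'
import cv2
a=cv2.imread("pics/top0.png")[112:220,300:490]; cv2.imwrite("pics/c1.png",cv2.resize(a,None,fx=4.2,fy=4.2,interpolation=cv2.INTER_CUBIC))
a=cv2.imread("pics/scene0.png")[145:255,180:350]; cv2.imwrite("pics/c2.png",cv2.resize(a,None,fx=4.7,fy=4.7,interpolation=cv2.INTER_CUBIC))
E
```

```text
(no output)
```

View pics/c1.png

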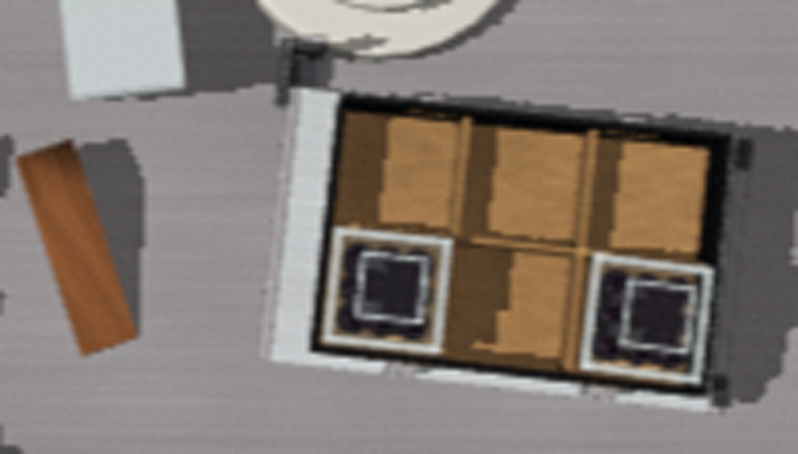

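View pics/c2.png

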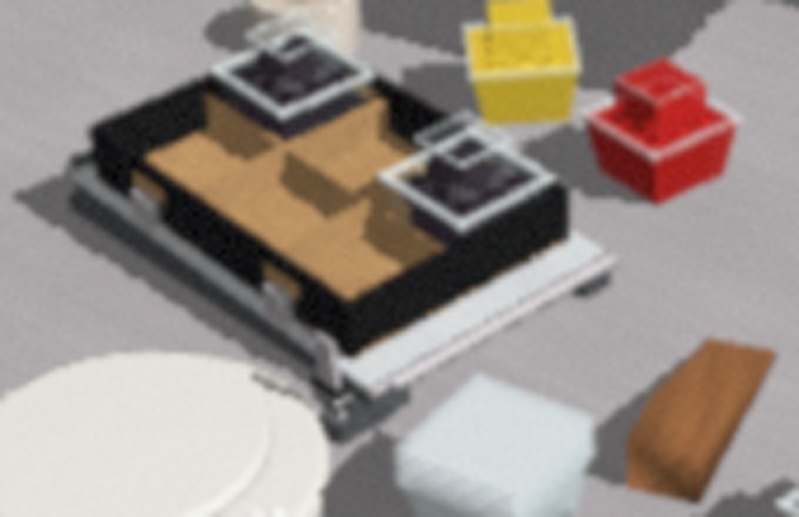

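```bash
cat > fit.py <<'E'
from h import *
from scipy.optimize import least_squares
L=0.320
def rest(p,X,th=None):
    """lip-frame points -> world; p=[lipx,lipy(level),yaw], th = droop angle"""
    X=np.array(X,float).reshape(-1,3); th=np.arcsin(18/320) if th is None else th
    h=np.array([0,-L,0]); Y=R.from_euler('x',-th).apply(X-h)+h
    return R.from_euler('z',p[2]).apply(Y)+[p[0],p[1],0.030]
E
python3 - <<'E'
from fit import *
np.set_printoptions(precision=4,suppress=True)
t=get_image("top");s=get_image("scene")
tp=np.array([[337,95],[735,133],[718,397],[310,352],[290,88],[268,360]])/4.2+[300,112]
sp=np.array([[345,310],[568,182],[92,128],[365,390],[618,260]])/4.7+[180,145]
w=.09
T=[[w,-.03,.051],[w,-.298,.051],[-w,-.298,.051],[-w,-.03,.051],[.1,.005,.010],[-.1,.005,.010]]
S=[T[0],T[3],T[1],[.1,.005,.005],[-.1,.005,.005]]
f=lambda p:np.r_[(proj(t,rest(p,T))-tp).ravel(),(proj(s,rest(p,S))-sp).ravel()]
r=least_squares(f,[.59,-.05,-.1],loss='soft_l1'); print(r.x); print(f(r.x).reshape(-1,2))
np.save("rest.npy",r.x)
c=[[.044,-.076],[-.044,-.076],[.044,-.164],[-.044,-.164],[.044,-.252],[-.044,-.252]]
print(rest(r.x,[[0,0,0],[.126,0,.0]]))
img=np.mean([get_image("scene")["frame"].astype(float) for _ in range(12)],0)
np.save("sc0.npy",img)
a=img[206:242,232:272]; cv2.imwrite("pics/c3.png",cv2.resize(a,None,fx=16,fy=16,interpolation=cv2.INTER_CUBIC).clip(0,255)[:,:,::-1])
for q in("mark","pointer"): print(q,best(s,q,3),silhouettes(s,q)[:1] and silhouettes(s,q)[0]["position"])
E
```

```text
[ 0.5905 -0.0501 -0.1085]
[[ 1.1451  0.0977]
 [-0.7298  0.4195]
 [-2.8039 -0.5034]
 [ 0.8815 -0.3859]
 [ 0.2362 -0.0432]
 [-1.7736  0.0637]
 [ 0.3932 -2.1224]
 [-0.6197  0.1368]
 [-0.7537 -1.3516]
 [ 2.2304  0.8159]
 [-1.0095 -0.6287]]
[[ 0.5904 -0.0506  0.012 ]
 [ 0.7157 -0.0642  0.012 ]][ WARN:0@5.342] global loadsave.cpp:1063 imwrite_ Unsupported depth image for selected encoder is fallbacked to CV_8U.
Traceback (most recent call last):
  File "h.py", line 15, in best
    return [(np.round(d["position"],1),round(d["conf"],2)) for d in mark_of(pic,q)[:n]]
                                                                    ~~~~~~~^^^^^^^
ValueError: only the last four pictures can be asked about
```

View pics/c3.png

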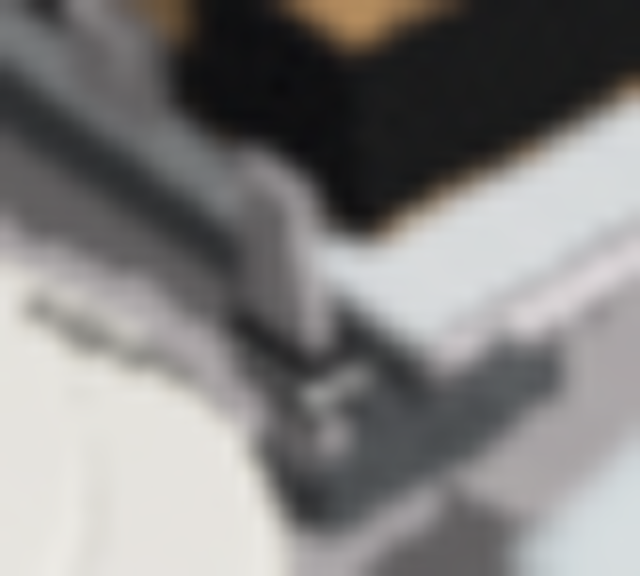

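```bash
python3 - <<'E'
from h import *
np.set_printoptions(precision=4,suppress=True)
s=get_image("scene");t=get_image("top")
p=np.load("rest.npy")
for y in (-.01,0,.01):
  b=np.array([p[0],p[1],0])+R.from_euler('z',p[2]).apply([.126,y,0])
  print(y,proj(s,[b+[0,0,z] for z in (0,.019,.028,.036,.072)]).tolist(),proj(t,[b,b+[0,0,.072]]).tolist())
for q in("mark","pointer","lip","wedge_butt","wedge_tip"): print(q,best(s,q,3),best(t,q,2))
img=np.load("sc0.npy").mean(2); print(img[222:240,246:260].astype(int))
E
```

```text
-0.01 [[249.88325633348765, 235.40975397309597], [249.22412057167648, 230.07148014399115], [248.90817160333586, 227.51264142404239], [248.62528583389383, 225.221578205914], [247.32796607064927, 214.71471673464578]] [[374.30718407039905, 126.56591543830822], [377.07183825896925, 121.4653394595903]]
0 [[252.1282858313076, 236.93494936285407], [251.48447004508904, 231.58576453019583], [251.17584859722353, 229.0215633979873], [250.8995147834948, 226.725626148871], [249.63213640241273, 216.19553142543745]] [[371.1206184234563, 126.20987374892603], [373.67455199416344, 121.08673243514146]]
0.01 [[254.3928156363646, 238.4733925868726], [253.76461269691663, 233.11330903452816], [253.46345978983965, 230.54374967305424], [253.1938045433113, 228.24294119070296], [251.9569523847607, 217.68961439864086]] [[367.9351345273331, 125.85395292584064], [370.2784950833479, 120.70826241476587]]
mark [(array([252.3, 228.6]), 0.53)] [(array([394.2, 182.9]), 0.29)]
pointer [(array([255.4, 229.2]), 0.62), (array([217.5, 173.8]), 0.44)] [(array([365.3, 128.1]), 0.66), (array([312. , 156.1]), 0.44)]
lip [(array
[... 692 characters left out ...]
1  66  48  43  65  65  68  75  65  61  84 119 156]
 [139 100  77  70  60  67  91 119 115  81  56  59  86 116]
 [158 138 100  73  83 133 138 116  99  81  70  62  69  85]
 [168 161 125  82  78 115 120  88  72  78  79  71  73  81]
 [197 175 132  96  86  91 126 115  82  77  80  80  80  79]
 [219 175 112  92  96 103 139 127  89  81  82  82  78  76]
 [224 183 110  80  90  97 114 105  86  83  83  83  81  83]
 [226 212 147  77  72  79  86  86  80  79  84  85  91 104]
 [226 224 175  93  58  59  68  80  80  84  90 108 128 125]
 [226 226 200 130  65  52  66  80  87 105 124 143 154 132]
 [226 227 220 167  96  71  77  91 109 136 154 158 145 116]
 [226 227 227 197 151 129 119 131 147 155 145 132 115 100]]
```

```bash
python3 - <<'E'
from h import *
from scipy.optimize import least_squares
np.set_printoptions(precision=4,suppress=True)
t=get_image("top");s=get_image("scene")
tp=np.array([[18,158],[72,140],[82,356],[138,335]])/4.2+[300,112]
# orientation: x to tip. looking down image: up=+x world,left=+y
def W(p,X): return R.from_euler('z',p[2]).apply(X)+[p[0],p[1],0]
Cn=np.array([[-.02,-.022,.037],[-.02,.022,.037],[.13,-.022,.004],[.13,.022,.004]])
for sw in (0,1):
  C=Cn[[1,0,3,2]] if sw else Cn
  f=lambda p:(proj(t,W(p,C))-tp).ravel()
  r=least_squares(f,[.62,.115,-2.8]); print(r.x,r.cost,f(r.x))
  q=r.x
  print(proj(s,W(q,[[0,0,.0185],[.13,0,.002]])))
E
```

```text
[ 0.6243  0.1164 -2.8151] 0.5293738480441393 [-0.6164 -0.1405  0.3402 -0.4287  0.0546  0.0254  0.2264  0.5519]
[[322.7566 239.8309]
 [337.2962 217.7857]]
[ 0.6244  0.1162 -2.8189] 400.1564515944572 [ 13.2913  -4.7299 -13.397    4.0767  13.4736  -4.4045 -13.382    5.0168]
[[322.6797 239.8245]
 [337.3873 217.8122]]
```

apply_moves(
  plan=[0,0,0,0,0,-0.0711,60,0,0,0,0,0,-0.0711,60,0,0,0,0,0,-0.0711,60,0,0,0,0,0,-0.0711,60,0,0,0,0,0,-0.0711,60,0,0,0,0,0,-0.0711,60,0,0,0,0,0,-0.0711,60,0,0,0,0,0,-0.0711,60,0,0,0,0,0,-0.0711,60,0,0,0,0,0,-0.0711,60],
)

```text
clock: 3.93
tool_pos: [0.1196, -0.5112, 0.2313]
ee_rot: [0.0, 0.78, 0.626, 0.0]
wrist_force: [0.1, 0.3, 1.0]
opening: 0.0601
grip_force: 0.0
```

apply_moves(
  plan=[0,0,0,0,0,-0.0711,60,0,0,0,0,0,-0.0711,60,0,0,0,0,0,-0.0711,60,0,0,0,0,0,-0.0711,60,0,0,0,0,0,-0.0711,60,0,0,0,0,0,-0.0711,60,0,0,0,0,0,-0.0711,60,0,0,0,0,0,-0.0711,60,0,0,0,0,0,-0.0711,60,0,0,0,0,0,-0.0711,60],
)

```text
clock: 4.77
tool_pos: [0.1196, -0.5112, 0.2313]
ee_rot: [0.0, 0.33, 0.944, 0.0]
wrist_force: [1.1, 0.4, -1.0]
opening: 0.0599
grip_force: 0.0
```

apply_moves(
  plan=[0,0,0,0,0,-0.0711,60,0,0,0,0,0,-0.0711,60,0,0,0,0,0,-0.0711,60,0,0,0,0,0,-0.0711,60,0,0,0,0,0,-0.0711,60,0,0,0,0,0,-0.0711,60,0,0,0,0,0,-0.0711,60,0,0,0,0,0,-0.0711,60,0,0,0,0,0,-0.0711,60,0,0,0,0,0,0,60],
)

```text
clock: 5.6
tool_pos: [0.1196, -0.5112, 0.2313]
ee_rot: [0.0, -0.165, 0.986, 0.0]
wrist_force: [0.2, -0.9, 0.1]
opening: 0.06
grip_force: 0.0
```

apply_moves(
  plan=[-0.9,0.57,0,0,0,0,60,-0.9,0.57,0,0,0,0,60,-0.9,0.57,0,0,0,0,60,-0.9,0.57,0,0,0,0,60,-0.9,0.57,0,0,0,0,60,-0.9,0.57,0,0,0,0,60,-0.9,0.57,0,0,0,0,60,-0.9,0.57,0,0,0,0,60,-0.9,0.57,0,0,0,0,60,-0.9,0.57,0,0,0,0,60],
)

```text
clock: 6.43
tool_pos: [0.2875, -0.3029, 0.2315]
ee_rot: [0.0, -0.161, 0.987, -0.0]
wrist_force: [0.8, 0.0, 0.5]
opening: 0.06
grip_force: 0.0
```

apply_moves(
  plan=[-0.9,0.57,0,0,0,0,60,-0.9,0.57,0,0,0,0,60,-0.9,0.57,0,0,0,0,60,-0.9,0.57,0,0,0,0,60,-0.9,0.57,0,0,0,0,60,-0.9,0.57,0,0,0,0,60,-0.9,0.57,0,0,0,0,60,-0.9,0.57,0,0,0,0,60,-0.9,0.57,0,0,0,0,60,0,0,0,0,0,0,60],
)

```text
clock: 7.27
tool_pos: [0.4396, -0.1147, 0.2314]
ee_rot: [0.001, -0.162, 0.987, 0.0]
wrist_force: [-0.6, 0.3, -0.1]
opening: 0.06
grip_force: 0.0
```

apply_moves(
  plan=[-0.996,0.638,0,0,0,0,62,-0.996,0.638,0,0,0,0,62,-0.996,0.638,0,0,0,0,62,-0.996,0.638,0,0,0,0,62,-0.996,0.638,0,0,0,0,62,-0.996,0.638,0,0,0,0,62,-0.996,0.638,0,0,0,0,62,-0.996,0.638,0,0,0,0,62,-0.996,0.638,0,0,0,0,62,-0.996,0.638,0,0,0,0,62],
)

```text
clock: 8.1
tool_pos: [0.6227, 0.1145, 0.2312]
ee_rot: [-0.0, -0.161, 0.987, -0.0]
wrist_force: [0.7, 0.2, -0.1]
opening: 0.0614
grip_force: 0.0
```

apply_moves(
  plan=[0,0,1,0,0,0,62,0,0,1,0,0,0,62,0,0,1,0,0,0,62,0,0,1,0,0,0,62,0,0,1,0,0,0,62,0,0,1,0,0,0,62,0,0,0,0,0,0,62,0,0,0,0,0,0,62],
)

```text
clock: 8.77
tool_pos: [0.6211, 0.1132, 0.0806]
ee_rot: [-0.001, -0.162, 0.987, 0.0]
wrist_force: [-0.0, -0.5, 0.5]
opening: 0.0622
grip_force: 0.0
```

```bash
cat >> h.py <<'E'
def heading(s=None):
    q=(s or observe())["ee_rot"]; x=R.from_quat(np.r_[q[1:],q[0]]).apply([1,0,0]); return np.degrees(np.arctan2(x[1],x[0]))
def go(tgt,h=None,head_t=None):
    """total shift (full-scale units, tool axes at its present heading) and turn to a target"""
    s=observe(); h=heading(s)
    q=s["ee_rot"]; d=R.from_quat(np.r_[q[1:],q[0]]).inv().apply(np.array(tgt)-s["tool_pos"])/.025
    w=None if head_t is None else round(-((head_t-h+180)%360-180)/90,4)
    print("pos",np.round(s["tool_pos"],4),"head",round(h,2),"shift",np.round(d,3),"turn",w)
E
python3 - <<'E'
from h import *
import math
go([.6243,.1164,.006],head_t=-161.29)
t=get_image("top");s=get_image("scene")
a=t["frame"][110:225,270:390]
cv2.imwrite("pics/d1.png",cv2.resize(a,None,fx=5,fy=5,interpolation=cv2.INTER_CUBIC)[:,:,::-1])
E
```

```text
pos [0.6211 0.1132 0.0806] head -161.4 shift [-0.172  0.079  2.983] turn -0.0013
```

View pics/d1.png

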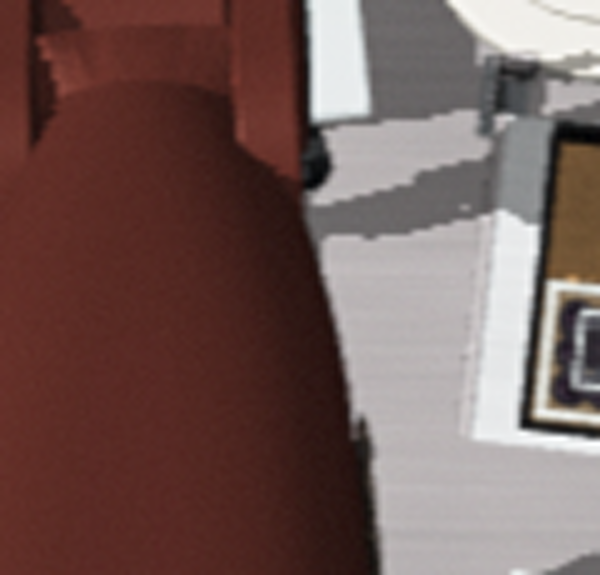

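apply_moves(
  plan=[-0.172,0.079,0.5,0,0,0,62,0,0,0.5,0,0,0,62,0,0,0.5,0,0,0,62,0,0,0.5,0,0,0,62,0,0,0.5,0,0,0,62,0,0,0.48,0,0,0,62,0,0,0,0,0,0,62],
  grip_force=40,
)

```text
clock: 9.45
tool_pos: [0.6246, 0.1169, 0.0049]
ee_rot: [-0.001, -0.163, 0.987, 0.0]
wrist_force: [-1.1, 0.5, -0.4]
opening: 0.0623
grip_force: 0.0
```

apply_moves(
  plan=[0,0,0,0,0,0,30,0,0,0,0,0,0,30,0,0,0,0,0,0,30,0,0,0,0,0,0,30,0,0,0,0,0,0,30,0,0,0,0,0,0,30],
  grip_force=40,
)

```text
clock: 9.95
tool_pos: [0.626, 0.1168, 0.0075]
ee_rot: [0.001, -0.163, 0.987, -0.0]
wrist_force: [-1.0, 0.7, 3.9]
opening: 0.0434
grip_force: 42.5
```

```bash
python3 - <<'E'
from h import *
p=np.load("rest.npy")
from fit import rest
yh=np.array([-np.sin(p[2]),np.cos(p[2]),0]); lip=rest(p,[[0,0,0]])[0]; print(lip,yh)
tgt=lip+yh*.155; tgt[2]=.006
go(tgt,head_t=np.degrees(np.arctan2(-yh[1],-yh[0])))
E
```

```text
[ 0.59044183 -0.05055595  0.012     ] [0.10829026 0.99411932 0.        ]
pos [0.626  0.1168 0.0075] head -161.27 shift [ 0.881 -0.264  0.058] turn -0.7228
```

apply_moves(
  plan=[0,0,-0.12,0,0,0,30,0,0,-0.12,0,0,0,30,0,0,0,0,0,0,30],
)

```text
clock: 10.2
tool_pos: [0.6258, 0.1169, 0.0134]
ee_rot: [0.0, -0.163, 0.987, -0.0]
wrist_force: [0.0, 0.5, -0.2]
opening: 0.0434
grip_force: 42.1
```

apply_moves(
  plan=[0,0,0,0,0,-0.0723,30,0,0,0,0,0,-0.0723,30,0,0,0,0,0,-0.0723,30,0,0,0,0,0,-0.0723,30,0,0,0,0,0,-0.0723,30,0,0,0,0,0,-0.0723,30,0,0,0,0,0,-0.0723,30,0,0,0,0,0,-0.0723,30,0,0,0,0,0,-0.0723,30,0,0,0,0,0,-0.0723,30],
)

```text
clock: 11.03
tool_pos: [0.6253, 0.1168, 0.0127]
ee_rot: [-0.0, -0.67, 0.742, 0.0]
wrist_force: [0.4, -0.6, -0.8]
opening: 0.0431
grip_force: 46.3
```

```bash
python3 - <<'E'
from h import *
p=np.load("rest.npy")
from fit import rest
yh=np.array([-np.sin(p[2]),np.cos(p[2]),0]); lip=rest(p,[[0,0,0]])[0]
tgt=lip+yh*.155; tgt[2]=.009
s=observe(); print(s["opening"],s["grip_force"],s["wrist_force"])
go(tgt,head_t=np.degrees(np.arctan2(-yh[1],-yh[0])))
t=get_image("top");s=get_image("scene")
def crop(f,y0,y1,x0,x1): return cv2.resize(f[y0:y1,x0:x1],None,fx=4,fy=4,interpolation=cv2.INTER_CUBIC)[:,:,::-1]
cv2.imwrite("pics/e1.png",np.hstack([crop(t["frame"],100,220,285,385),crop(s["frame"],150,270,240,340)]))
for q in("wedge_butt","wedge_tip"): print(best(t,q,2),best(s,q,2))
E
```

```text
0.043088766943395536 46.30033493041992 [ 0.39158538 -0.63567082 -0.79978611]
pos [0.6253 0.1168 0.0127] head -95.87 shift [0.603 0.667 0.15 ] turn 0.0038
[] [(array([322.3, 239.3]), 0.84)]
[(array([354.9, 156.9]), 0.88)] [(array([287.8, 225.1]), 0.73)]
```

View pics/e1.png

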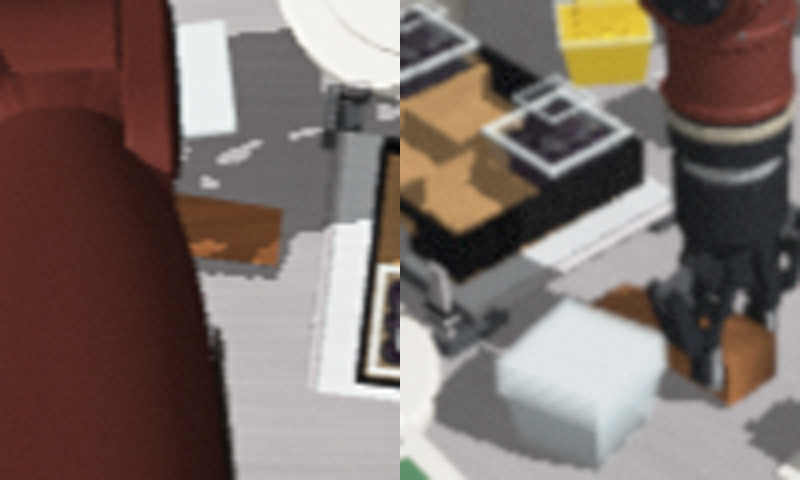

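apply_moves(
  plan=[0.1,0.111,0,0,0,0.0006,30,0.1,0.111,0,0,0,0.0006,30,0.1,0.111,0,0,0,0.0006,30,0.1,0.111,0,0,0,0.0006,30,0.1,0.111,0,0,0,0.0006,30,0.1,0.111,0,0,0,0.0006,30,0,0,0.1,0,0,0,30,0,0,0.1,0,0,0,30,0,0,0,0,0,0,30],
)

```text
clock: 12.08
tool_pos: [0.6074, 0.1037, 0.0076]
ee_rot: [0.0, -0.666, 0.746, -0.0]
wrist_force: [-0.3, -0.4, -0.8]
opening: 0.0431
grip_force: 46.5
```

apply_moves(
  plan=[0.3,0,0,0,0,0,30,0.3,0,0,0,0,0,30,0.3,0,0,0,0,0,30,0.3,0,0,0,0,0,30,0.3,0,0,0,0,0,30,0.3,0,0,0,0,0,30,0.3,0,0,0,0,0,30],
)

```text
clock: 12.67
tool_pos: [0.6012, 0.051, 0.0078]
ee_rot: [0.0, -0.666, 0.746, 0.0]
wrist_force: [0.5, 5.1, -0.8]
opening: 0.0436
grip_force: 46.2
```

apply_moves(
  plan=[0.3,0,0,0,0,0,30,0.3,0,0,0,0,0,30,0,0,0,0,0,0,30,0,0,0,0,0,0,30],
)

```text
clock: 13.0
tool_pos: [0.5994, 0.0359, 0.0077]
ee_rot: [-0.0, -0.665, 0.746, -0.0]
wrist_force: [0.8, -1.9, -3.5]
opening: 0.0436
grip_force: 46.1
```

```bash
cat > look.py <<'E'
from h import *
import sys
from fit import rest
np.set_printoptions(precision=4,suppress=True,linewidth=160)
p=np.load("rest.npy"); yh=np.array([-np.sin(p[2]),np.cos(p[2]),0]); lip=rest(p,[[0,0,0]])[0]
o=observe(); d=(o["tool_pos"]-lip)@yh
print("pos",o["tool_pos"],"head",heading(o),"F",o["wrist_force"],"op",o["opening"],"ins est",130-d*1000,"lat",(o["tool_pos"]-lip)@np.cross(yh,[0,0,1])*1000)
s=get_image("scene"); 
print(best(s,"mark",2),best(s,"pointer",2))
img=np.mean([s["frame"].astype(float)]+[get_image("scene")["frame"].astype(float) for _ in range(9)],0)
np.save(sys.argv[1]+".npy",img)
print(img[220:238,246:261].mean(2).astype(int))
E
python3 look.py sc1
```

```text
pos [0.5994 0.0359 0.0077] head -96.56656297825833 F [ 0.7711 -1.9072 -3.4585] op 0.043620607752014 ins est 43.077423018452635 lat -0.4248524869686566
[(array([253.7, 225.7]), 0.44), (array([408.4, 211.1]), 0.31)] [(array([255.9, 232.8]), 0.57), (array([421.4, 259.9]), 0.57)]
[[ 68  90 101 110 157 187 190 186 184 194 213 221 222 222 220]
 [ 61  86 101 110 154 184 202 214 218 220 222 223 223 218 195]
 [ 61  86 101 108 142 165 172 192 212 220 222 222 221 199 159]
 [ 72  88 100 106 133 161 143 138 175 207 219 221 221 206 166]
 [ 79  86  99 105 125 163 135  85 115 162 196 215 219 215 191]
 [ 69  65  87 100 116 154 130  63  66 102 141 177 194 201 200]
 [ 63  41  58  81 103 146 125  62  49  61  82 115 144 185 194]
 [ 94  65  43  52  75 115 102  58  53  52  55  74 104 155 156]
 [122  85  69  50  45  69  70  72  79  66  53  61  82 111 109]
 [145 103  82  74  64  71  96 124 120  86  57  61  76  89  90]
 [165 144 105  76  87 138 144 122 104  85  76  78  83  86  83]
 [176 169 131  86  82 120 123  88  71  81  86  85  81  82  83]
 [206 183 139 100  90  88 100  93  80  83  86  81  80  83  86]
 [225 183 117  96  98  93  96  94  87  85  85  83  85  87  87]
 [230 192 116  82  85  84  90  88  84  85  86  87  87  90  96]
 [232 220 154  77  68  79 120 119  93  86  88  90  96 109 132]
 [232 229 178  87  58  73 109 111  93  89  95 112 134 130 130]
 [232 231 206 132  69  64  82  90  92 110 129 150 161 137 111]]
```

apply_moves(
  plan=[0.16,0,0,0,0,0,30,0.16,0,0,0,0,0,30,0.16,0,0,0,0,0,30,0,0,0,0,0,0,30,0,0,0,0,0,0,30],
)

```text
clock: 14.02
tool_pos: [0.5983, 0.0242, 0.0078]
ee_rot: [-0.0, -0.666, 0.746, -0.0]
wrist_force: [1.0, 1.2, -4.8]
opening: 0.0435
grip_force: 46.0
```

```bash
python3 look.py sc2 | head -3; python3 - <<'E'
import numpy as np,cv2
o=[]
for n in("sc0","sc1","sc2"):
    a=np.load(n+".npy")[214:244,240:264]; a=(np.clip((a-30)/180,0,1)**.6*255).astype(np.uint8)
    o.append(cv2.resize(a,None,fx=11,fy=19,interpolation=cv2.INTER_LINEAR)[:,:,::-1])
cv2.imwrite("pics/f1.png",np.hstack(o))
E
```

```text
pos [0.5983 0.0242 0.0078] head -96.54564804162158 F [ 1.0198  1.1593 -4.7528] op 0.043496927954341846 ins est 54.79492201486079 lat -0.29447674572743876
[(array([253.7, 228.5]), 0.62), (array([302.5, 220.4]), 0.46)] [(array([256.5, 225.9]), 0.88), (array([285.3, 256. ]), 0.29)]
[[ 68  89 101 110 156 188 204 214 217 219 218 184 146 136 132]
```

View pics/f1.png

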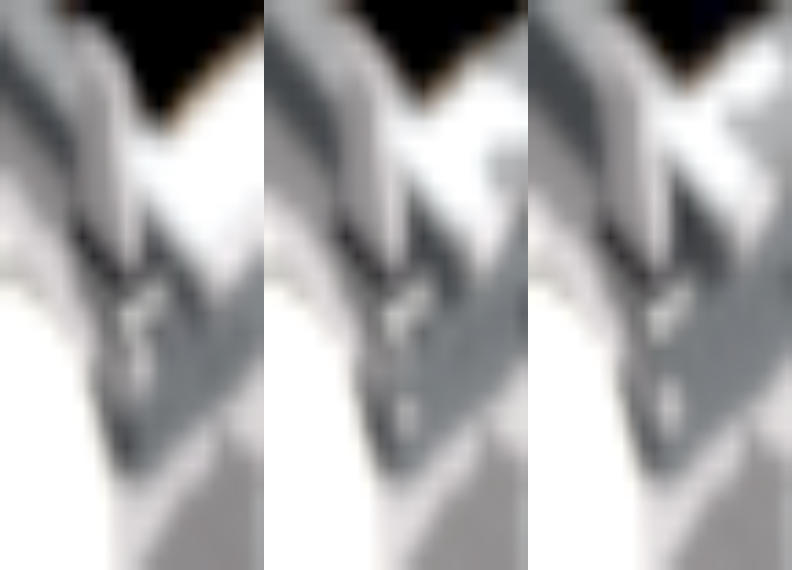

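```bash
python3 - <<'E'
import numpy as np
from h import *
np.set_printoptions(linewidth=160,suppress=True,precision=4)
a=np.load("sc0.npy").mean(2); print(a[210:224,242:256].astype(int))
p=np.load("rest.npy")
M=[];Q=[];T=[]
for i in range(8):
    s=get_image("scene")
    m=[d["position"] for d in mark_of(s,"mark")[:3] if abs(d["position"][0]-252)<8 and abs(d["position"][1]-229)<8]
    q=[d["position"] for d in mark_of(s,"pointer")[:3] if abs(d["position"][0]-254)<8 and abs(d["position"][1]-229)<8]
    M+=m[:1];Q+=q[:1]
    if i<4:
        t=get_image("top"); T+=[d["position"] for d in mark_of(t,"pointer")[:3] if abs(d["position"][0]-366)<8 and abs(d["position"][1]-128)<8][:1]
for n,x in(("mark",M),("ptr",Q),("ptop",T)): x=np.array(x); print(n,len(x),x.mean(0),np.median(x,0),x.std(0))
X=atz(t,np.mean(T,0),.027); print(X,R.from_euler('z',-p[2]).apply(X-[p[0],p[1],0]))
E
```

```text
[[ 56  24  17  16  17  16  17  16  16  16  16  22  26  26]
 [ 62  26  17  16  16  16  16  12  16  16  16  19  24  27]
 [ 71  36  22  16  16  16  16  17  16  17  16  16  24  27]
 [ 98  74  41  23  17  15  15  16  16  15  16  18  22  27]
 [116 106  80  55  38  34  28  20  16  15  16  19  25  27]
 [118 118 110  93  81  89  80  48  23  18  19  17  22  26]
 [108 117 118 113 105 117 128 107  66  33  18  17  22  26]
 [ 82 100 112 119 119 118 127 138 121  74  27  18  22  26]
 [ 56  70  92 116 121 108 107 125 141 109  45  19  21  28]
 [ 50  52  64  90 103 100  99 107 143 128  72  35  24  34]
 [ 59  51  50  58  78  92  97 105 147 150 117  88  69  84]
 [ 80  66  56  50  60  83  96 106 147 173 177 175 162 170]
 [ 93  86  73  59  59  82  96 103 138 176 199 209 206 209]
 [102  95  90  79  69  83  96 102 128 165 181 196 210 215]]
mark 8 [252.225 227.3  ] [251.35 227.5 ] [1.5833 0.6325]
ptr 8 [254.7125 228.7375] [254.5 228.4] [1.1307 1.0416]
ptop 0 nan nan nan<stdin>:14: RuntimeWarning: Mean of empty slice.
  ret = ret.dtype.type(ret / rcount)
  return _methods._mean(a, axis=axis, dtype=dtype,
  ret = _var(a, axis=axis, dtype=dtype, out=out, ddof=ddof,
  arrmean = um.true_divide(arrmean, div, out=arrmean,
  ret = ret.dtype.type(ret / rcount)
Traceback (most recent call last):
  File "h.py", line 10, in atz
    q=np.linalg.solve(H,np.r_[uv,1]); return np.r_[q[:2]/q[2],z]
ValueError: solve1: Input operand 1 has a mismatch in its core dimension 0, with gufunc signature (m,m),(m)->(m) (size 2 is different from 3)
```

```bash
python3 - <<'E'
import numpy as np
for c in (250,251,252,253,254,255):
    print(c); 
    for n in("sc0","sc1","sc2"):
        a=np.load(n+".npy").mean(2); a=a/a[226:232,246:250].mean()*80; print(n,a[222:240,c].astype(int))
E
```

```text
250
sc0 [120 111 104  95  85  61  37  52  72  67  75  83  78  63  51  56  83 131]
sc1 [119 112 105  97  87  62  38  53  73  69  75  82  71  57  48  58  84 133]
sc2 [119 112 105  97  87  62  38  53  73  68  70  75  76  68  56  59  84 133]
251
sc0 [152 143 137 128 120  96  56  58 116  99  79  89  84  68  51  45  62 112]
sc1 [138 135 136 129 122  97  58  59 116 101  74  78  70  66  61  53  63 113]
sc2 [132 134 136 129 122  97  58  58 116 100  68  68  78  81  67  55  64 113]
252
sc0 [173 157 131 111 104  85  56  79 120 104 109 121  99  74  59  58  67 104]
sc1 [144 120 113 109 105  85  58  80 121 103  84  81  76 100  92  69  69 104]
sc2 [114 107 112 109 105  85  59  81 121 100  68  73 103 119  96  69  70 104]
253
sc0 [181 170 131  85  58  49  59 103 101  76  99 110  91  74  69  69  79 114]
sc1 [161 116  71  53  52  49  60 103 102  74  78  78  74 100  93  75  80 115]
sc2 [117  69  50  52  51  48  60 104 104  78  69  71  98 113  95  75  80 116]
254
sc0 [179 182 159 113  66  46  65 100  86  62  71  77  75  69  69  75  94 127]
sc1 [178 147  96  55  41  44  66 101  87  60  67  73  70  78  78  77  95 129]
sc2 [148  96  48  37  39  43  65  97  86  71  70  69  74  81  79  77  95 129]
255
sc0 [181 186 178 149 100  60  56  70  71  68  67  70  72  69  73  91 118 134]
sc1 [184 174 135  85  51  43  55  72  71  68  70  72  71  72  75  92 121 137]
sc2 [172 136  82  46  42  42  55  68  71  71  72  71  71  73  76  93 120 136]
```

apply_moves(
  plan=[0,0,0,0,0,0,62,0,0,0,0,0,0,62,0,0,0,0,0,0,62,0,0,-0.5,0,0,0,62,0,0,-1,0,0,0,62,0,0,-1,0,0,0,62,0,0,-1,0,0,0,62,0,0,-1,0,0,0,62,0,0,-1,0,0,0,62],
)

```text
clock: 16.97
tool_pos: [0.5983, 0.0248, 0.1469]
ee_rot: [0.0, -0.666, 0.746, -0.0]
wrist_force: [1.0, 0.3, -0.3]
opening: 0.062
grip_force: 0.0
```

apply_moves(
  plan=[-1,0.8,-0.1,0,0,0,62,-1,0.8,-0.1,0,0,0,62,-1,0.8,-0.1,0,0,0,62,-1,0.8,-0.1,0,0,0,62,-1,0.8,-0.1,0,0,0,62,-1,0.8,-0.1,0,0,0,62,-1,0.8,-0.1,0,0,0,62,-1,0.8,-0.1,0,0,0,62,-1,0.8,-0.1,0,0,0,62,-1,0.8,-0.1,0,0,0,62],
)

```text
clock: 17.8
tool_pos: [0.4271, 0.2972, 0.1709]
ee_rot: [0.001, -0.666, 0.746, -0.0]
wrist_force: [-0.1, -0.2, -0.1]
opening: 0.0622
grip_force: 0.0
```

```bash
python3 look.py sc3 | head -3; python3 - <<'E'
import numpy as np,cv2
from h import *
o=[]
t=np.mean([get_image("top")["frame"].astype(float) for _ in range(8)],0); np.save("tp3.npy",t)
def f(a,k,m):
    a=(np.clip((a-20)/m,0,1)**.6*255).astype(np.uint8); return cv2.resize(a,None,fx=k,fy=k,interpolation=cv2.INTER_CUBIC)[:,:,::-1]
for n in("sc0","sc3"): o.append(f(np.load(n+".npy")[212:242,240:264],10,200))
o.append(f(t[115:145,354:384],10,200))
cv2.imwrite("pics/g1.png",np.hstack(o))
for c in (251,252,253,254,255):
    print(c); 
    for n in("sc0","sc3"):
        a=np.load(n+".npy").mean(2); a=a/a[226:232,246:250].mean()*80; print(n,a[222:240,c].astype(int))
E
```

```text
pos [0.4271 0.2972 0.1709] head -96.51766252330515 F [-0.073  -0.1511 -0.0887] op 0.06219980805878257 ins est -197.98518222724152 lat -200.00855495052045
[(array([253.5, 227.6]), 0.57)] [(array([255.3, 228. ]), 0.96)]
[[ 66  88  99 108 154 185 201 211 215 216 219 220 220 219 219]
251
sc0 [152 143 137 128 120  96  56  58 116  99  79  89  84  68  51  45  62 112]
sc3 [131 133 137 130 123  96  58  59 116 100  67  68  74  79  67  54  64 114]
252
sc0 [173 157 131 111 104  85  56  79 120 104 109 121  99  74  59  58  67 104]
sc3 [114 106 111 109 106  86  58  80 121 100  69  69  80 105  93  69  69 104]
253
sc0 [181 170 131  85  58  49  59 103 101  76  99 110  91  74  69  69  79 114]
sc3 [117  68  50  51  53  48  60 104 102  76  69  69  77 103  95  76  81 115]
254
sc0 [179 182 159 113  66  46  65 100  86  62  71  77  75  69  69  75  94 127]
sc3 [148  96  48  37  39  44  66  96  83  68  72  70  70  80  78  77  95 128]
255
sc0 [181 186 178 149 100  60  56  70  71  68  67  70  72  69  73  91 118 134]
sc3 [173 136  83  47  41  43  55  68  68  69  73  72  72  73  74  92 121 136]
```

View pics/g1.png

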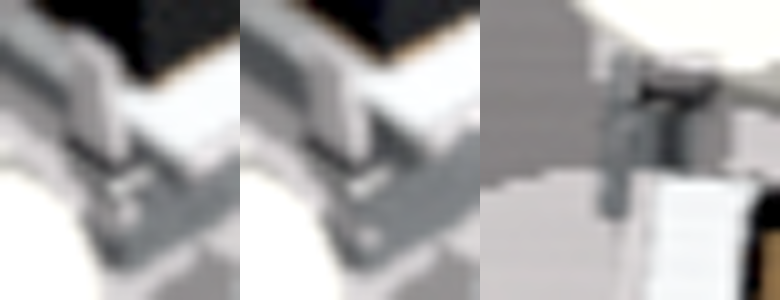

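```bash
python3 - <<'E'
import numpy as np
np.set_printoptions(linewidth=170)
A={}
for n in("sc0","sc3"):
    a=np.load(n+".npy"); A[n]=a/a[226:232,246:250].mean()*80
print(np.arange(248,266))
for n in A: print(n); print(A[n].mean(2)[219:239,248:266].astype(int))
for n,r,c in(("sc0",233,252),("sc3",235,252),("sc0",230,252),("sc3",230,252),("sc0",222,251),("sc3",232,257),("sc0",232,257)): print(n,r,c,A[n][r,c].astype(int))
E
```

```text
[248 249 250 251 252 253 254 255 256 257 258 259 260 261 262 263 264 265]
sc0
[[ 86  92 124 111  62  30  21  30  60 107 137 162 179 186 188 189 188 188]
 [ 84  91 127 130 101  76  60  73 115 156 177 184 187 188 188 189 189 189]
 [ 83  92 128 150 154 152 141 147 167 182 188 188 188 188 188 188 189 189]
 [ 83  89 120 152 173 181 179 181 186 189 189 189 188 188 188 188 187 185]
 [ 83  88 111 143 157 170 182 186 188 188 189 189 189 188 187 185 175 168]
 [ 82  87 104 137 131 131 159 178 185 188 188 189 188 187 175 167 166 171]
 [ 72  83  95 128 111  85 113 149 174 185 187 186 178 172 165 164 179 183]
 [ 47  67  85 120 104  58  66 100 137 163 178 175 166 165 157 151 166 166]
 [ 35  42  61  96  85  49  46  60  86 118 144 161 169 162 133 111 119 118]
 [ 57  42  37  56  56  59  65  56  53  73 103 136 143 125  97  83  86  84]
 [ 67  61  52  58  79 103 100  70  49  51  75 100  98  85  81  79  80  79]
 [ 87  63  72 116 120 101  86  71  61  53  60  74  77  74  76  79  79  81]
 [109  71  67  99 104  76  62  68  68  62  63  71  72  68  70  76  91 111]
 [115  83  75  79 109  99  71  67  69  69  69  
[... 1459 characters left out ...]
[117  84  70  67  69  69  72  73  70  70  71  72  72  73  76  88 116 136]
 [ 98  80  75  68  69  69  70  72  71  72  72  72  73  77  94 117 136 144]
 [ 97  69  74  74  80  77  70  72  72  73  73  75  80  95 120 139 145 146]
 [131  67  68  79 105 103  80  73  73  75  80  92 111 128 140 146 147 147]
 [153  81  56  67  93  95  78  74  80  94 112 109 109 130 144 146 147 148]
 [175 114  59  54  69  76  77  92 109 125 135 116  93 104 117 132 143 146]
 [192 146  84  64  69  81  95 121 135 139 127 101  87  87  90 105 122 143]]
sc0 233 252 [123 119 121]
sc3 235 252 [107 104 105]
sc0 230 252 [120 120 119]
sc3 230 252 [121 121 121]
sc0 222 251 [153 152 152]
sc3 232 257 [68 70 72]
sc0 232 257 [67 69 71]
```

```bash
python3 - <<'E'
from h import *
np.set_printoptions(precision=4,suppress=True)
p=np.load("rest.npy"); D={}
for i in range(8):
  for cam,ctr in(("scene",(253,229)),("top",(368,128))):
    s=get_image(cam)
    for q in("mark","pointer"):
        c=[d["position"] for d in mark_of(s,q)[:4] if np.linalg.norm(np.array(d["position"])-ctr)<10]
        if c: D.setdefault((q,cam),[]).append(c[0])
    D[cam]=s
for k,v in D.items():
    if isinstance(k,tuple): v=np.array(v); print(k,len(v),v.mean(0),np.median(v,0),v.std(0)); D[k]=v.mean(0)
for q in("mark","pointer"):
    if (q,"top") in D:
        X,e=tri(D["scene"],D[q,"scene"],D["top"],D[q,"top"]); print(q,X,e,R.from_euler('z',-p[2]).apply(X-[p[0],p[1],0]))
a=np.load("tp3.npy").mean(2); print(np.arange(362,382)); print(a[117:140,362:382].astype(int))
E
```

```text
('mark', 'scene') 8 [252.95  228.075] [252.6 227.5] [1.2767 1.4931]
('pointer', 'scene') 8 [253.9625 228.1875] [254.45 228.05] [1.3955 1.1263]
('pointer', 'top') 8 [365.5    127.5875] [365.35 127.45] [0.8617 1.0914]
pointer [ 0.7104 -0.05    0.033 ] 2.934967470895702 [0.1192 0.013  0.033 ]
[362 363 364 365 366 367 368 369 370 371 372 373 374 375 376 377 378 379
 380 381]
[[ 89  87  97 133 167 198 222 228 226 223 222 221 222 222 221 221 221 221
  221 221]
 [ 88  87  90 122 148 159 183 210 225 227 225 223 223 223 222 222 222 222
  221 222]
 [ 88  88  91 129 157 153 150 163 193 220 228 224 222 221 221 221 221 222
  222 222]
 [ 90  89  92 130 149 122 109 125 124 151 184 186 184 178 178 189 210 223
  224 223]
 [ 87  86  89 126 135  95  90  96  80 102 134 143 164 183 176 173 201 222
  223 220]
 [ 89  88  92 127 135  96  91  87  75  84  77  79  85  91  85  94 127 146
  147 148]
 [ 89  89  89  94  96  83  91  79  46  59  65  65  65  64  50  50  79  98
  110 122]
 [ 87  87  87  87  87  80  85  71  27  29  33  33  34  37  36  55  76  77
   77  83]
 [ 86  86  86  85  77  67  65  50  44  57  54 
[... 529 characters left out ...]
 122 155
  161 157]
 [152 152 151 131  94  71  75 121 140 129 128 111  96 109 113 102 106 133
  135 108]
 [158 159 159 139 100  76  77 137 166 167 193 205 204 205 205 202 190 180
  176 140]
 [156 157 156 127  85  75  83 142 164 178 207 210 209 209 209 209 208 207
  186 119]
 [157 158 156 123  79  72  85 142 160 178 207 209 208 208 208 208 209 207
  162  63]
 [154 155 154 131  93  73  97 152 165 183 210 210 208 208 208 208 208 190
  121  32]
 [154 154 154 153 147 124 140 172 161 182 211 213 212 212 212 212 211 190
  117  28]
 [153 153 153 153 153 137 151 173 155 177 207 208 207 208 208 210 211 189
  116  30]
 [155 154 154 154 153 146 161 173 162 186 211 212 210 210 210 211 210 175
   85  23]]
```

apply_moves(
  plan=[1,-0.8,0.1,0,0,0,62,1,-0.8,0.1,0,0,0,62,1,-0.8,0.1,0,0,0,62,1,-0.8,0.1,0,0,0,62,1,-0.8,0.1,0,0,0,62,1,-0.8,0.1,0,0,0,62,1,-0.8,0.1,0,0,0,62,1,-0.8,0.1,0,0,0,62,1,-0.8,0.1,0,0,0,62,1,-0.8,0.1,0,0,0,62],
)

```text
clock: 22.03
tool_pos: [0.5989, 0.0232, 0.1452]
ee_rot: [0.0, -0.666, 0.746, -0.0]
wrist_force: [0.2, 1.5, 0.0]
opening: 0.0624
grip_force: 0.0
```

apply_moves(
  plan=[0,0,0.5,0,0,0,62,0,0,0,0,0,0,62,0,0,0,0,0,0,62],
)

```text
clock: 22.28
tool_pos: [0.5973, 0.0248, 0.1321]
ee_rot: [-0.001, -0.666, 0.746, 0.001]
wrist_force: [0.9, 1.3, 0.1]
opening: 0.0616
grip_force: 0.0
```

```bash
python3 -c "
from h import *
go([.5983,.0245,.0075],head_t=-96.55)"
```

```text
pos [0.5973 0.0248 0.1321] head -96.55 shift [ 0.009 -0.052  4.985] turn 0.0001
```

apply_moves(
  plan=[0,0,1,0,0,0,62,0,0,1,0,0,0,62,0,0,1,0,0,0,62,0,0,1,0,0,0,62,0,0,0.5,0,0,0,62,0,0,0.5,0,0,0,62,0,0,0,0,0,0,30,0,0,0,0,0,0,30,0,0,0,0,0,0,30,0,0,0,0,0,0,30],
)

```text
clock: 23.12
tool_pos: [0.598, 0.0257, 0.0085]
ee_rot: [0.0, -0.666, 0.746, 0.0]
wrist_force: [-1.8, 3.3, -5.3]
opening: 0.0433
grip_force: 41.4
```

apply_moves(
  plan=[0,0,0,0,0,0,30,0,0,0,0,0,0,30,0.13,0,0,0,0,0,30,0.13,0,0,0,0,0,30,0.13,0,0,0,0,0,30,0.13,0,0,0,0,0,30,0,0,0,0,0,0,30,0,0,0,0,0,0,30],
)

```text
clock: 23.78
tool_pos: [0.597, 0.0109, 0.0079]
ee_rot: [-0.0, -0.665, 0.746, -0.001]
wrist_force: [1.4, -0.4, -3.3]
opening: 0.0432
grip_force: 41.5
```

```bash
sed -i 's/range(9)/range(5)/' look.py; cat > prof.py <<'E'
import numpy as np,sys
A={}
for n in sys.argv[1:]:
    a=np.load(n+".npy").mean(2); A[n]=a/a[226:232,246:250].mean()*80
for c in range(250,257):
    print(c)
    for n in A: print(" ",n,A[n][219:239,c].astype(int))
E
python3 look.py sc4 | head -2; python3 prof.py sc0 sc3 sc4
```

```text
pos [0.597  0.0109 0.0079] head -96.56209267020583 F [ 1.445  -0.4377 -3.2937] op 0.04324065336358059 ins est 68.20160332935002 lat -0.1457446713589137
[(array([251.4, 226.8]), 0.39)] [(array([254.2, 228.2]), 0.78)]
250
  sc0 [124 127 128 120 111 104  95  85  61  37  52  72  67  75  83  78  63  51
  56  83]
  sc3 [130 132 128 118 112 105  97  86  62  38  53  74  68  70  75  74  68  56
  59  84]
  sc4 [131 130 127 118 111 105  96  87  63  38  52  68  68  74  83  80  70  56
  60  85]
251
  sc0 [111 130 150 152 143 137 128 120  96  56  58 116  99  79  89  84  68  51
  45  62]
  sc3 [154 158 147 131 133 137 130 123  96  58  59 116 100  67  68  74  79  67
  54  64]
  sc4 [155 145 129 123 133 136 130 122  97  58  50  88  86  72  85  91  84  68
  55  64]
252
  sc0 [ 62 101 154 173 157 131 111 104  85  56  79 120 104 109 121  99  74  59
  58  67]
  sc3 [157 172 151 114 106 111 109 106  86  58  80 121 100  69  69  80 105  93
  69  69]
  sc4 [170 148 106  90 102 113 110 105  86  59  74  94  85  81 109 122 121  95
  69  69]
253
  sc0 [ 30  76 152 181 170 131  85  58  49  59 103 101  76  99 110 
[... 312 characters left out ...]
148  96  48  37  39  44  66  96  83  68  72  70  70  80  78
  77  95]
  sc4 [181 176 146  95  47  26  35  39  43  65  90  86  71  71  76  78  83  79
  77  95]
255
  sc0 [ 30  73 147 181 186 178 149 100  60  56  70  71  68  67  70  72  69  73
  91 118]
  sc3 [162 184 185 173 136  83  47  41  43  55  68  68  69  73  72  72  73  74
  92 121]
  sc4 [181 183 172 135  81  38  35  41  45  62  73  74  70  70  73  72  73  75
  92 120]
256
  sc0 [ 60 115 167 186 188 185 174 137  86  53  49  61  68  69  71  72  72  78
 108 133]
  sc3 [178 187 186 184 164 120  73  47  42  46  60  69  69  70  71  72  73  80
 109 135]
  sc4 [170 183 182 162 113  60  41  43  50  62  70  68  70  72  71  73  72  80
 108 135]
```

apply_moves(
  plan=[0.12,0,0,0,0,0,30,0.12,0,0,0,0,0,30,0,0,0,0,0,0,30,0,0,0,0,0,0,30],
)

```text
clock: 24.52
tool_pos: [0.5961, 0.0059, 0.0078]
ee_rot: [0.0, -0.666, 0.746, 0.0]
wrist_force: [-0.6, 3.4, -3.4]
opening: 0.0434
grip_force: 41.6
```

```bash
python3 look.py sc5 | head -2; python3 prof.py sc3 sc4 sc5 | head -44
```

```text
pos [0.5961 0.0059 0.0078] head -96.51543175699645 F [-0.5993  3.3546 -3.4276] op 0.04338224827221434 ins est 73.24890727908112 lat -0.526209304429408
[(array([253.2, 226.9]), 0.42)] [(array([255.9, 224.7]), 0.65)]
250
  sc3 [130 132 128 118 112 105  97  86  62  38  53  74  68  70  75  74  68  56
  59  84]
  sc4 [131 130 127 118 111 105  96  87  63  38  52  68  68  74  83  80  70  56
  60  85]
  sc5 [130 128 126 118 112 105  97  87  62  38  52  67  67  79  86  79  70  57
  59  85]
251
  sc3 [154 158 147 131 133 137 130 123  96  58  59 116 100  67  68  74  79  67
  54  64]
  sc4 [155 145 129 123 133 136 130 122  97  58  50  88  86  72  85  91  84  68
  55  64]
  sc5 [145 133 126 124 134 137 129 123  97  57  42  64  71  84  93  92  84  68
  55  64]
252
  sc3 [157 172 151 114 106 111 109 106  86  58  80 121 100  69  69  80 105  93
  69  69]
  sc4 [170 148 106  90 102 113 110 105  86  59  74  94  85  81 109 122 121  95
  69  69]
  sc5 [157 124  90  85 102 112 109 105  86  55  45  63  76 112 126 125 121  95
  70  69]
253
  sc3 [155 180 163 117  68  50  51  53  48  60 104 102  76  69  69  77 103  95
  76  81]
  sc4 [179 161 116  64  42  47  52  51  48  59  95  94  77  80 101 112 115  95
  75  80]
  sc5 [175 142  90  50  41  47  52  51  49  53  61  69  74 104 115 114 115  97
  76  81]
254
  sc3 [153 183 178 148  96  48  37  39  44  66  96  83  68  72  70  70  80  78
  77  95]
  sc4 [181 176 146  95  47  26  35  39  43  65  90  86  71  71  76  78  83  79
  77  95]
  sc5 [181 167 126  73  34  23  36  40  46  68  74  73  71  75  77  78  83  79
  77  96]
255
  sc3 [162 184 185 173 136  83  47  41  43  55  68  68  69  73  72  72  73  74
  92 121]
  sc4 [181 183 172 135  81  38  35  41  45  62  73  74  70  70  73  72  73  75
  92 120]
  sc5 [183 181 159 110  58  29  35  42  50  70  76  70  70  73  73  72  73  76
  92 120]
256
  sc3 [178 187 186 184 164 120  73  47  42  46  60  69  69  70  71  72  73  80
```

apply_moves(
  plan=[0.12,0,0,0,0,0,30,0,0,0,0,0,0,30,0,0,0,0,0,0,30],
)

```text
clock: 25.17
tool_pos: [0.5957, 0.0027, 0.0078]
ee_rot: [-0.0, -0.666, 0.746, -0.0]
wrist_force: [0.6, 4.0, -3.3]
opening: 0.0436
grip_force: 41.6
```

```bash
python3 look.py sc6 | head -2; python3 prof.py sc6 | head -21
```

```text
pos [0.5957 0.0027 0.0078] head -96.52915362469004 F [ 0.5778  3.9852 -3.3488] op 0.04361831531465996 ins est 76.5188041453859 lat -0.5432350210471978
[(array([251.5, 226.5]), 0.46), (array([240. , 160.4]), 0.38)] [(array([255.7, 223.1]), 0.6), (array([259.4, 169. ]), 0.56)]
250
  sc6 [132 132 129 122 115 108  99  90  65  38  54  65  66  79  86  84  72  59
  60  87]
251
  sc6 [143 132 126 127 137 140 132 126 100  59  50  67  68  84  95  94  87  70
  56  65]
252
  sc6 [153 117  86  87 105 114 111 109  88  58  57  69  77 115 129 128 125  98
  71  71]
253
  sc6 [175 139  84  46  42  47  52  54  49  48  63  73  74 104 117 116 118  98
  78  81]
254
  sc6 [186 164 116  61  26  26  37  41  43  58  69  69  69  76  81  81  84  81
  79  98]
255
  sc6 [188 180 149  98  48  27  36  42  51  66  72  65  68  73  73  75  76  77
  95 124]
256
  sc6 [187 187 176 137  81  41  39  44  59  71  71  67  70  74  74  74  76  82
 112 138]
```

```bash
python3 - <<'E'
import numpy as np,cv2
o=[]
for n in("sc0","sc3","sc4","sc6"):
    a=np.load(n+".npy")[220:240,244:262]; a=(np.clip((a-25)/130,0,1)**.8*255).astype(np.uint8)
    o.append(cv2.resize(a,None,fx=11,fy=22,interpolation=cv2.INTER_LINEAR)[:,:,::-1])
cv2.imwrite("pics/i1.png",np.hstack(o))
E
```

```text
(no output)
```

View pics/i1.png

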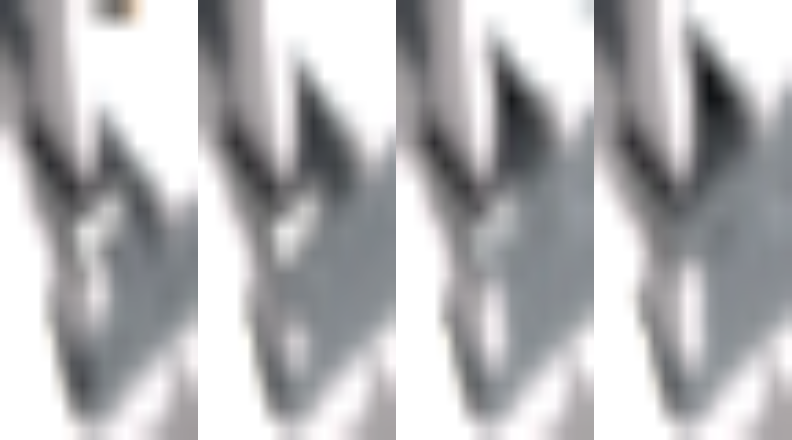

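apply_moves(
  plan=[-0.07,0,0,0,0,0,30,-0.07,0,0,0,0,0,30,0,0,0,0,0,0,30,0,0,0,0,0,0,30],
)

```text
clock: 25.9
tool_pos: [0.5961, 0.0064, 0.0078]
ee_rot: [-0.0, -0.666, 0.746, -0.0]
wrist_force: [-0.4, -0.5, -3.4]
opening: 0.0438
grip_force: 41.5
```

apply_moves(
  plan=[0,0,0,0,0,0,62,0,0,0,0,0,0,62,0,0,0,0,0,0,62,0,0,-0.5,0,0,0,62,0,0,-1,0,0,0,62,0,0,-1,0,0,0,62,0,0,-1,0,0,0,62,0,0,-1,0,0,0,62,0,0,-1,0,0,0,62,0,0,-1,0,0,0,62],
)

```text
clock: 26.73
tool_pos: [0.5962, 0.0064, 0.1719]
ee_rot: [0.0, -0.666, 0.746, -0.0]
wrist_force: [1.5, -0.6, -0.4]
opening: 0.0617
grip_force: 0.0
```

apply_moves(
  plan=[-0.8,1,-0.1,0,0,0,70,-0.8,1,-0.1,0,0,0,70,-0.8,1,-0.1,0,0,0,70,-0.8,1,-0.1,0,0,0,70,-0.8,1,-0.1,0,0,0,70,-0.8,1,-0.1,0,0,0,70,-0.8,1,-0.1,0,0,0,70,-0.8,1,-0.1,0,0,0,70,-0.8,1,-0.1,0,0,0,70,-0.8,1,-0.1,0,0,0,70],
)

```text
clock: 27.57
tool_pos: [0.3694, 0.2344, 0.1958]
ee_rot: [0.001, -0.666, 0.746, -0.0]
wrist_force: [1.4, 0.5, -0.0]
opening: 0.0701
grip_force: 0.0
```

```bash
python3 look.py sc7 | head -2; python3 prof.py sc5 sc7; python3 - <<'E'
from h import *
t=get_image("top"); a=t["frame"]
cv2.imwrite("pics/j1.png",cv2.resize(a[130:260,200:400],None,fx=4,fy=4,interpolation=cv2.INTER_CUBIC)[:,:,::-1])
E
```

```text
pos [0.3694 0.2344 0.1958] head -96.53049886604957 F [ 1.3798  0.5496 -0.0443] op 0.07012713403622513 ins est -129.2944065389629 lat -250.59187181128894
[(array([254. , 228.8]), 0.6)] [(array([252.7, 225.7]), 0.71)]
250
  sc5 [130 128 126 118 112 105  97  87  62  38  52  67  67  79  86  79  70  57
  59  85]
  sc7 [130 129 126 118 111 105  97  87  62  39  52  66  67  78  85  81  70  57
  59  84]
251
  sc5 [145 133 126 124 134 137 129 123  97  57  42  64  71  84  93  92  84  68
  55  64]
  sc7 [149 136 125 124 133 137 128 123  97  57  42  66  71  83  93  92  84  67
  54  63]
252
  sc5 [157 124  90  85 102 112 109 105  86  55  45  63  76 112 126 125 121  95
  70  69]
  sc7 [161 128  92  86 103 111 109 105  85  54  45  62  74 104 122 124 122  96
  69  69]
253
  sc5 [175 142  90  50  41  47  52  51  49  53  61  69  74 104 115 114 115  97
  76  81]
  sc7 [175 146  97  53  41  46  51  52  49  52  60  69  72  95 110 113 115  96
  76  80]
254
  sc5 [181 167 126  73  34  23  36  40  46  68  74  73  71  75  77  78  83  79
  77  96]
  sc7 [181 171 135  81  35  24  34  39  44  67  73  73  70  74  77  77  83  79
  78  96]
255
  sc5 [183 181 159 110  58  29  35  42  50  70  76  70  70  73  73  72  73  76
  92 120]
  sc7 [184 182 162 114  60  29  36  42  45  68  74  70  69  71  73  72  74  75
  93 121]
256
  sc5 [183 184 176 142  88  47  38  43  54  68  71  69  71  73  72  72  73  80
 109 134]
  sc7 [186 185 178 146  96  50  38  42  49  65  72  69  69  72  71  73  73  80
 109 135]
```

View pics/j1.png

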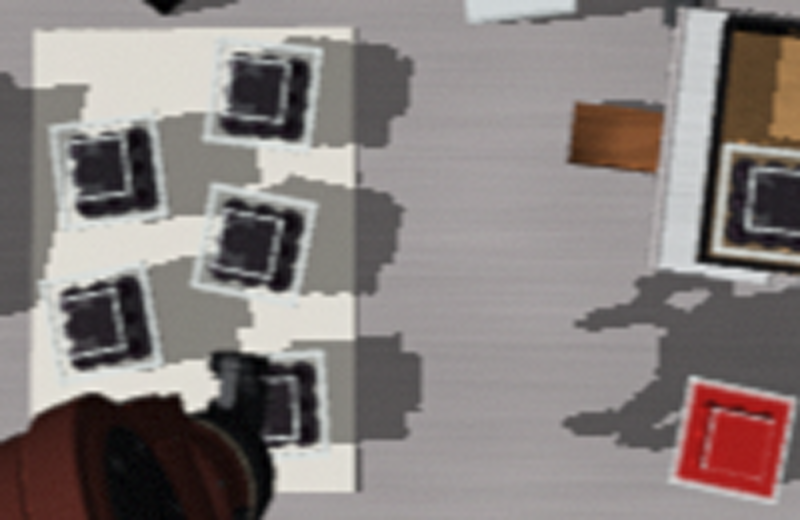

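```bash
cat > cells.py <<'E'
from fit import *
th=np.arcsin(4.4/320); FL=.0115
C={1:(-.044,-.076),2:(.044,-.076),3:(-.044,-.164),4:(.044,-.164),5:(-.044,-.252),6:(.044,-.252)}
SQ=np.array([[1,1],[1,-1],[-1,-1],[-1,1]])
E
python3 - <<'E'
from cells import *
np.set_printoptions(precision=4,suppress=True)
t=get_image("top")
S={1:[(218,40),(322,48),(310,150),(205,142)],2:[(50,125),(155,115),(168,218),(65,228)],3:[(213,183),(318,203),(297,298),(192,285)],4:[(40,290),(148,262),(163,372),(60,380)]}
out={}
for k,v in S.items():
    uv=np.array(v)/4+[200,130]; X=np.array([atz(t,u,.050)[:2] for u in uv]); c=X.mean(0)
    f=lambda q:(R.from_euler('z',q[2]).apply(np.c_[SQ*.04,np.zeros(4)])[:,:2]+q[:2]-X).ravel()
    # corners listed: up-left.. in world: up-left=(+x,+y), up-right=(+x,-y), low-right, low-left
    r=least_squares(f,[*c,0]); out[k]=r.x; print(k,r.x[:2],np.degrees(r.x[2]),"rms mm",1000*np.sqrt(np.mean(r.fun**2)))
np.save("spares.npy",np.array([out[k] for k in sorted(out)]))
p=np.load("rest.npy"); k=6.5; x0,y0=365,125
im=cv2.resize(t["frame"][y0:215,x0:485],None,fx=k,fy=k,interpolation=cv2.INTER_CUBIC)[:,:,::-1].copy()
def draw(P3,col): 
    u=((proj(t,rest(p,P3,th))-[x0,y0]+.5)*k-.5).astype(np.int32); cv2.polylines(im,[u],True,col,1)
w=.090
draw(np.c_[SQ*[w,.134]+[0,-.164],np.full(4,.051)],(0,255,0))
for i,c in C.items(): draw(np.c_[SQ*.042+c,np.full(4,FL)],(255,0,0))
for i in(1,5): draw(np.c_[SQ*.04+C[i],np.full(4,FL+.047)],(0,0,255))
draw([[.1,.005,.01],[-.1,.005,.01],[-.1,.004,.01],[.1,.004,.01]],(255,0,255))
cv2.imwrite("pics/k1.png",im)
E
```

```text
1 [0.6209 0.2555] -5.107852403175842 rms mm 1.3198410480958536
2 [0.5629 0.3702] 7.335240023920069 rms mm 1.4295309345933258
3 [0.5107 0.2604] -9.839002454330922 rms mm 2.244171931485779
4 [0.4477 0.373 ] 10.567335206334054 rms mm 3.1608570869095534
```

View pics/k1.png

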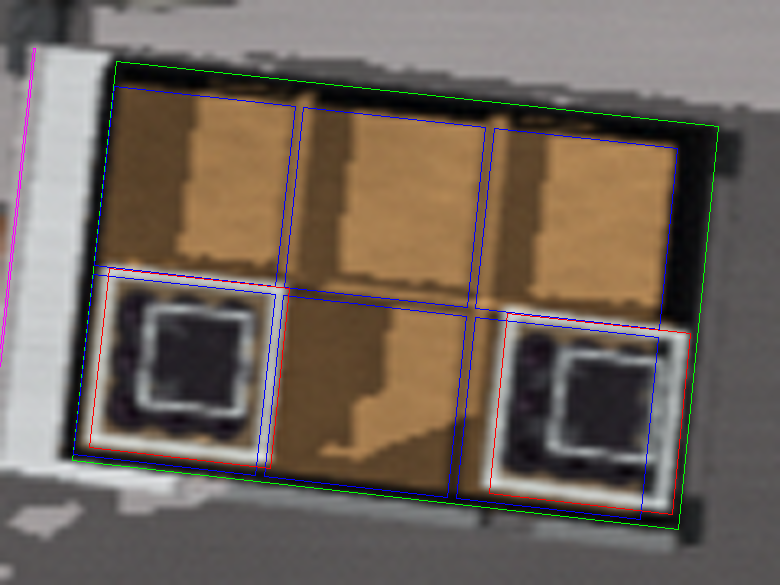

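```bash
cat > tgt.py <<'E'
import sys
from cells import *
np.set_printoptions(precision=4,suppress=True)
p=np.load("rest.npy")
def cell(i,z=None):
    X=rest(p,[[*C[i],FL+.05]],th)[0]
    if z is not None: X[2]=z
    return X
def spare(k,z):
    q=np.load("spares.npy")[k-1]; return np.r_[q[:2],z],-90+np.degrees(q[2])
o=observe(); print("F",o["wrist_force"],"op",o["opening"],"grip",o["grip_force"],"t",o["clock"])
a=sys.argv[1]; z=float(sys.argv[2])
if a[0]=="s": t,h=spare(int(a[1]),z); go(t,head_t=h)
else: print("placed tcp",cell(int(a[1]))); go(cell(int(a[1]),z),head_t=-90+np.degrees(p[2]))
E
python3 tgt.py s1 .110
```

```text
F [-0.6291  0.6659 -0.074 ] op 0.07001751626803863 grip 0.0 t 28.0667
pos [0.3711 0.2328 0.1952] head -96.6 shift [-2.052 -9.825  3.405] turn -0.0166
```

apply_moves(
  plan=[-0.2,-0.98,0,0,0,-0.0017,70,-0.2,-0.98,0,0,0,-0.0017,70,-0.2,-0.98,0,0,0,-0.0017,70,-0.2,-0.98,0,0,0,-0.0017,70,-0.2,-0.98,0,0,0,-0.0017,70,-0.2,-0.98,0,0,0,-0.0017,70,-0.2,-0.98,0,0,0,-0.0017,70,-0.2,-0.98,0,0,0,-0.0017,70,-0.2,-0.98,0,0,0,-0.0017,70,-0.2,-0.98,0,0,0,-0.0017,70],
)

```text
clock: 28.9
tool_pos: [0.6208, 0.2575, 0.1948]
ee_rot: [-0.0, -0.675, 0.738, 0.0]
wrist_force: [0.3, -0.0, -0.6]
opening: 0.07
grip_force: 0.0
```

apply_moves(
  plan=[0,0,0.68,0,0,0,70,0,0,0.68,0,0,0,70,0,0,0.68,0,0,0,70,0,0,0.68,0,0,0,70,0,0,0.68,0,0,0,70,0,0,0,0,0,0,70,0,0,0,0,0,0,70],
)

```text
clock: 29.48
tool_pos: [0.6188, 0.2575, 0.1095]
ee_rot: [-0.001, -0.675, 0.737, 0.0]
wrist_force: [0.5, 0.0, 0.0]
opening: 0.0698
grip_force: 0.0
```

```bash
python3 tgt.py s1 .053; python3 - <<'E'
from h import *
s=get_image("scene"); cv2.imwrite("pics/l1.png",cv2.resize(s["frame"][170:330,320:480],None,fx=3.5,fy=3.5,interpolation=cv2.INTER_CUBIC)[:,:,::-1])
print([d for d in best(s,"spare1_mid",6)], proj(s,[[.6209,.2555,.0405]]))
E
```

```text
F [0.4602 0.035  0.047 ] op 0.0697508683047216 grip 0.0 t 29.4833
pos [0.6188 0.2575 0.1095] head -95.04 shift [ 0.071 -0.095  2.258] turn 0.0008
[(array([409.3, 210.5]), 0.7)] [[366.61913496 253.23429308]]
```

View pics/l1.png

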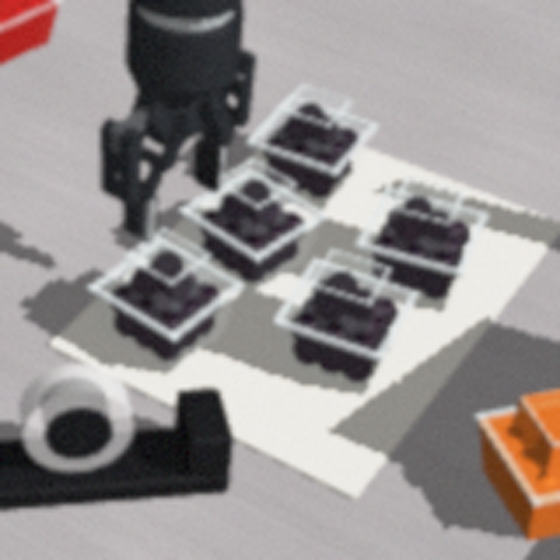

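apply_moves(
  plan=[0.07,-0.1,0.4,0,0,0,70,0,0,0.4,0,0,0,70,0,0,0.4,0,0,0,70,0,0,0.4,0,0,0,70,0,0,0.4,0,0,0,70,0,0,0.25,0,0,0,70,0,0,0,0,0,0,70],
  grip_force=35,
)

```text
clock: 30.17
tool_pos: [0.6203, 0.256, 0.0519]
ee_rot: [-0.001, -0.676, 0.737, 0.001]
wrist_force: [0.3, -0.1, 0.0]
opening: 0.0701
grip_force: 0.0
```

apply_moves(
  plan=[0,0,0,0,0,0,30,0,0,0,0,0,0,30,0,0,0,0,0,0,30,0,0,0,0,0,0,30,0,0,0,0,0,0,30],
)

```text
clock: 30.58
tool_pos: [0.6221, 0.2566, 0.0547]
ee_rot: [0.001, -0.676, 0.737, -0.0]
wrist_force: [-0.1, 0.2, 2.2]
opening: 0.0454
grip_force: 36.0
```

apply_moves(
  plan=[0,0,-0.4,0,0,0,30,0,0,-0.6,0,0,0,30,0,0,-1,0,0,0,30,0,0,-1,0,0,0,30,0,0,-1,0,0,0,30,0,0,-1,0,0,0,30,0,0,-1,0,0,0,30,0,0,0,0,0,0,30],
)

```text
clock: 31.25
tool_pos: [0.6238, 0.257, 0.2105]
ee_rot: [0.004, -0.676, 0.737, -0.002]
wrist_force: [0.3, -0.2, -0.6]
opening: 0.045
grip_force: 35.9
```

```bash
python3 tgt.py c6 .2
```

```text
F [ 0.3049 -0.2395 -0.5938] op 0.04498724357894236 grip 35.93370079994202 t 31.25
placed tcp [ 0.607  -0.3045  0.0906]
pos [0.6238 0.257  0.2105] head -94.98 shift [22.435 -1.28   0.364] turn 0.0137
```

apply_moves(
  plan=[0.975,-0.055,0,0,0,0,30,0.975,-0.055,0,0,0,0,30,0.975,-0.055,0,0,0,0,30,0.975,-0.055,0,0,0,0,30,0.975,-0.055,0,0,0,0,30,0.975,-0.055,0,0,0,0,30,0.975,-0.055,0,0,0,0,30,0.975,-0.055,0,0,0,0,30,0.975,-0.055,0,0,0,0,30,0.975,-0.055,0,0,0,0,30],
)

```text
clock: 32.08
tool_pos: [0.6136, 0.0112, 0.2043]
ee_rot: [-0.0, -0.676, 0.737, 0.0]
wrist_force: [-0.1, 0.7, -0.6]
opening: 0.0458
grip_force: 35.9
```

apply_moves(
  plan=[0.975,-0.055,0,0,0,0,30,0.975,-0.055,0,0,0,0,30,0.975,-0.055,0,0,0,0,30,0.975,-0.055,0,0,0,0,30,0.975,-0.055,0,0,0,0,30,0.975,-0.055,0,0,0,0,30,0.975,-0.055,0,0,0,0,30,0.975,-0.055,0,0,0,0,30,0.975,-0.055,0,0,0,0,30,0.975,-0.055,0,0,0,0,30],
)

```text
clock: 32.92
tool_pos: [0.6062, -0.2328, 0.2042]
ee_rot: [-0.0, -0.676, 0.737, 0.0]
wrist_force: [0.4, 0.8, -1.0]
opening: 0.0455
grip_force: 35.9
```

apply_moves(
  plan=[0.8,-0.05,0,0,0,0.007,30,0.8,-0.05,0,0,0,0.007,30,0.8,-0.05,0,0,0,0,30,0,0,0,0,0,0,30,0,0,0,0,0,0,30],
)

```text
clock: 33.33
tool_pos: [0.604, -0.2925, 0.2038]
ee_rot: [-0.0, -0.667, 0.745, 0.0]
wrist_force: [0.3, 0.8, -0.1]
opening: 0.0453
grip_force: 35.9
```

```bash
python3 tgt.py c6 .096
```

```text
F [ 0.2736  0.7868 -0.1129] op 0.04533815154437779 grip 35.94087302684784 t 33.3333
placed tcp [ 0.607  -0.3045  0.0906]
pos [ 0.604  -0.2925  0.2038] head -96.34 shift [ 0.465 -0.176  4.312] turn -0.0013
```

apply_moves(
  plan=[0.465,-0.176,0,0,0,0,30,0,0,0.8,0,0,0,30,0,0,0.8,0,0,0,30,0,0,0.8,0,0,0,30,0,0,0.8,0,0,0,30,0,0,0.5,0,0,0,30,0,0,0.3,0,0,0,30,0,0,0.3,0,0,0,30,0,0,0,0,0,0,30,0,0,0,0,0,0,30],
)

```text
clock: 34.17
tool_pos: [0.6078, -0.3035, 0.097]
ee_rot: [0.0, -0.668, 0.744, -0.0]
wrist_force: [0.0, -0.6, -1.3]
opening: 0.0456
grip_force: 35.9
```

```bash
python3 tgt.py c6 .0925
```

```text
F [ 0.039  -0.5561 -1.2858] op 0.04560467043139639 grip 35.94086050987244 t 34.1667
placed tcp [ 0.607  -0.3045  0.0906]
pos [ 0.6078 -0.3035  0.097 ] head -96.22 shift [0.043 0.027 0.18 ] turn -0.0001
```

apply_moves(
  plan=[0,0,0.06,0,0,0,30,0,0,0.06,0,0,0,30,0,0,0,0,0,0,30],
)

```text
clock: 34.42
tool_pos: [0.6078, -0.3039, 0.0939]
ee_rot: [0.0, -0.668, 0.745, -0.0]
wrist_force: [-0.4, -0.0, -1.1]
opening: 0.0452
grip_force: 35.9
```

apply_moves(
  plan=[0,0,0.06,0,0,0,30,0,0,0,0,0,0,30],
)

```text
clock: 34.58
tool_pos: [0.6079, -0.3039, 0.0932]
ee_rot: [0.0, -0.668, 0.745, -0.001]
wrist_force: [-1.6, 1.8, 5.9]
opening: 0.0454
grip_force: 36.8
```

apply_moves(
  plan=[0,0,0.06,0,0,0,30,0,0,0,0,0,0,30],
)

```text
clock: 34.75
tool_pos: [0.608, -0.3038, 0.093]
ee_rot: [0.0, -0.668, 0.745, -0.001]
wrist_force: [-3.6, 5.0, 17.5]
opening: 0.0459
grip_force: 38.2
```

apply_moves(
  plan=[0,0,-0.1,0,0,0,30,0,0,0,0,0,0,62,0,0,0,0,0,0,62,0,0,0,0,0,0,62,0,0,-0.3,0,0,0,62,0,0,-0.6,0,0,0,66,0,0,-1,0,0,0,66,0,0,-1,0,0,0,66,0,0,-1,0,0,0,66,0,0,-0.5,0,0,0,66],
)

```text
clock: 35.58
tool_pos: [0.6085, -0.3044, 0.2069]
ee_rot: [0.001, -0.668, 0.745, -0.002]
wrist_force: [0.6, -0.9, -0.4]
opening: 0.0664
grip_force: 0.0
```

apply_moves(
  plan=[-1,0.3,0,0,0,0,66,-1,0.3,0,0,0,0,66,-1,0.3,0,0,0,0,66,-1,0.3,0,0,0,0,66,-1,0.3,0,0,0,0,66,-1,0.3,0,0,0,0,66,-1,0.3,0,0,0,0,66,-1,0.3,0,0,0,0,66,-1,0.3,0,0,0,0,66,-1,0.3,0,0,0,0,66],
)

```text
clock: 36.42
tool_pos: [0.5599, -0.046, 0.2036]
ee_rot: [0.0, -0.667, 0.745, -0.0]
wrist_force: [0.3, -0.0, -0.2]
opening: 0.0663
grip_force: 0.0
```

apply_moves(
  plan=[-1,0.3,0,0,0,0,66,-1,0.3,0,0,0,0,66,-1,0.3,0,0,0,0,66,-1,0.3,0,0,0,0,66,-1,0.3,0,0,0,0,66,-1,0.3,0,0,0,0,66,-1,0.3,0,0,0,0,66,-1,0.3,0,0,0,0,66,0,0,0,0,0,0,66,0,0,0,0,0,0,66],
)

```text
clock: 37.25
tool_pos: [0.5221, 0.1593, 0.2034]
ee_rot: [0.0, -0.668, 0.744, -0.0]
wrist_force: [0.6, -1.3, 0.3]
opening: 0.0658
grip_force: 0.0
```

```bash
python3 look.py sc8 | head -2; python3 prof.py sc7 sc8 | tail -20; cat > chk.py <<'E'
from cells import *
np.set_printoptions(precision=4,suppress=True)
# rim template score: bright-rim check by projecting fitted squares onto the image
t=get_image("top"); g=cv2.cvtColor(t["frame"],cv2.COLOR_RGB2GRAY).astype(np.float32)
hsv=cv2.cvtColor(t["frame"],cv2.COLOR_RGB2HSV)
dark=((hsv[...,2]<75)).astype(np.float32)
# crown/fruit dark blob: refine centre by maximising (dark inside 66mm square at z=.045) - (dark in ring)
def sc(c,yaw,z):
    def sq(h): 
        P3=np.c_[R.from_euler('z',yaw).apply(np.c_[SQ*h,np.zeros(4)])[:,:2]+c,np.full(4,z)]
        return proj(t,P3)
    m=np.zeros((400*4,640*4),np.uint8); return sq
G=cv2.resize(g,None,fx=4,fy=4,interpolation=cv2.INTER_CUBIC)
def line_mean(c,yaw,h,z):
    s=np.linspace(-1,1,41); P2=np.r_[np.c_[s,np.ones(41)],np.c_[s,-np.ones(41)],np.c_[np.ones(41),s],np.c_[-np.ones(41),s]]*h
    X=np.c_[R.from_euler('z',yaw).apply(np.c_[P2,np.zeros(len(P2))])[:,:2]+c,np.full(len(P2),z)]
    u=proj(t,X).astype(np.float32); return cv2.remap(g,u[:,0].reshape(-1,1),u[:,1].reshape(-1,1),cv2.INTER_LINEAR).ravel()
def fitsq(c0,y0,z=.050):
    """rim bright at 38.5mm, dark fruit inside at 33mm"""
    f=lambda q:-(np.clip(line_mean(q[:2],q[2],.0385,z),0,200).mean()-line_mean(q[:2],q[2],.0325,z).mean())
    from scipy.optimize import minimize
    best=None
    for dx in(-.006,0,.006):
      for dy in(-.006,0,.006):
        r=minimize(f,[c0[0]+dx,c0[1]+dy,y0],method="Nelder-Mead",options=dict(initial_simplex=[[c0[0]+dx,c0[1]+dy,y0],[c0[0]+dx+.004,c0[1]+dy,y0],[c0[0]+dx,c0[1]+dy+.004,y0],[c0[0]+dx,c0[1]+dy,y0+.08]]))
        if best is None or r.fun<best.fun: best=r
    return best
if __name__=="__main__":
    import sys
    q=np.load("spares.npy")
    for k in map(int,sys.argv[1:]):
        r=fitsq(q[k-1][:2],q[k-1][2]); print(k,q[k-1],"->",r.x,np.degrees(r.x[2]),r.fun)
        if "-"and np.linalg.norm(r.x[:2]-q[k-1][:2])<.008: q[k-1]=r.x
    np.save("spares.npy",q)
    p=np.load("rest.npy")
    for i in C:
        X=rest(p,[[*C[i],FL+.047]],th)[0]; r=fitsq(X[:2],p[2],X[2]); print("cell",i,"off mm",1000*(r.x[:2]-X[:2]),np.degrees(r.x[2]-p[2]),r.fun)
E
python3 chk.py 2 3 4; python3 tgt.py s3 .110
```

```text
pos [0.5221 0.1593 0.2034] head -96.11099372838014 F [ 0.5523 -1.2789  0.3126] op 0.06576240831327693 ins est -71.18001590819622 lat -90.61483116187915
[(array([235.3, 180.8]), 0.59), (array([252. , 228.8]), 0.55)] [(array([255. , 226.6]), 0.79), (array([236.7, 181.9]), 0.72)]
253
  sc7 [175 146  97  53  41  46  51  52  49  52  60  69  72  95 110 113 115  96
  76  80]
  sc8 [174 147  97  54  41  45  51  51  49  54  60  68  72  96 110 113 115  95
  75  80]
254
  sc7 [181 171 135  81  35  24  34  39  44  67  73  73  70  74  77  77  83  79
  78  96]
  sc8 [182 171 135  81  35  23  35  40  45  67  74  72  69  74  78  79  82  79
  78  95]
255
  sc7 [184 182 162 114  60  29  36  42  45  68  74  70  69  71  73  72  74  75
  93 121]
  sc8 [184 182 161 115  59  29  36  41  46  68  74  69  70  72  72  72  73  75
  92 121]
256
  sc7 [186 185 178 146  96  50  38  42  49  65  72  69  69  72  71  73  73  80
 109 135]
  sc8 [185 185 177 147  96  50  38  43  51  66  72  70  70  72  72  71  73  79
 109 135]
2 [0.5629 0.3702 0.128 ] -> [0.5585 0.3868 0.0232] 1.3299953170870877 -21.876644134521484
3 [ 0.5107  0.2604 -0.1717] -> [0.4867 0.2511 0.1591] 9.117557285437034 -8.272106170654297
4 [0.4477 0.373  0.1844] -> [0.4464 0.3738 0.2412] 13.820041231944659 -40.64790725708008
cell 1 off mm [-11.7808   3.2173] -0.7414538401252202 -81.6998291015625
cell 2 off mm [14.7003 15.4782] -1.8450222257172835 -59.71783447265625
cell 3 off mm [-9.9942 15.1852] -0.7312529118650564 -61.77105712890625
cell 4 off mm [ 17.9523 -12.0783] -2.1061135160837545 -37.77989959716797
cell 5 off mm [2.7454 1.5109] -1.2074011147883161 -78.2822265625
cell 6 off mm [1.3841 1.8492] -1.9506558156455587 -86.71446990966797
F [-0.4208  0.8593  0.2865] op 0.06592270814253745 grip 0.0 t 37.7
pos [0.5225 0.1577 0.2031] head -96.3 shift [-4.034  0.918  3.722] turn 0.0393
```

apply_moves(
  plan=[-0.8,0.184,0,0,0,0.0079,70,-0.8,0.184,0,0,0,0.0079,70,-0.8,0.184,0,0,0,0.0079,70,-0.8,0.184,0,0,0,0.0079,70,-0.8,0.184,0,0,0,0.0079,70,0,0,0.9,0,0,0,70,0,0,0.9,0,0,0,70,0,0,0.9,0,0,0,70,0,0,0.9,0,0,0,70,0,0,0,0,0,0,70],
)

```text
clock: 38.53
tool_pos: [0.5103, 0.2593, 0.1091]
ee_rot: [-0.003, -0.644, 0.765, 0.001]
wrist_force: [-0.6, -1.3, -0.2]
opening: 0.0702
grip_force: 0.0
```

```bash
cat > pd.py <<'E'
from h import *
ref=np.load("sc0.npy"); s=get_image("scene"); im=s["frame"].astype(float)
q=np.load("spares.npy")
for k,c in enumerate(q,1):
    u,v=proj(s,[[c[0],c[1],.03]])[0].astype(int); P1=im[v-10:v+14,u-17:u+17].mean(2).astype(np.float32); r=ref[v-26:v+30,u-33:u+33].mean(2).astype(np.float32)
    m=cv2.matchTemplate(r,P1,cv2.TM_CCOEFF_NORMED); l=np.unravel_index(m.argmax(),m.shape); print("spare",k,"corr",round(float(m.max()),3),"shift px (col,row)",16-l[1],16-l[0])
E
python3 pd.py; python3 tgt.py s3 .053
```

```text
spare 1 corr 0.537 shift px (col,row) 16 -5
spare 2 corr 1.0 shift px (col,row) 0 0
spare 3 corr 0.97 shift px (col,row) 0 0
spare 4 corr 1.0 shift px (col,row) 0 0
F [ 0.8646 -0.6047  0.9195] op 0.07008592856795495 grip 0.0 t 38.5833
pos [0.5114 0.2596 0.1114] head -99.82 shift [-0.032  0.022  2.335] turn 0.0002
```

apply_moves(
  plan=[0,0,0.4,0,0,0,70,0,0,0.4,0,0,0,70,0,0,0.4,0,0,0,70,0,0,0.4,0,0,0,70,0,0,0.4,0,0,0,70,0,0,0.25,0,0,0,70,0,0,0,0,0,0,70],
)

```text
clock: 39.17
tool_pos: [0.5119, 0.26, 0.0551]
ee_rot: [-0.001, -0.644, 0.765, 0.0]
wrist_force: [0.9, -0.0, -0.2]
opening: 0.07
grip_force: 0.0
```

apply_moves(
  plan=[0,0,0,0,0,0,30,0,0,0,0,0,0,30,0,0,0,0,0,0,30,0,0,0,0,0,0,30,0,0,0,0,0,0,30],
)

```text
clock: 39.58
tool_pos: [0.5133, 0.2605, 0.0573]
ee_rot: [0.0, -0.644, 0.765, -0.0]
wrist_force: [0.0, 0.1, 3.2]
opening: 0.0456
grip_force: 37.6
```

apply_moves(
  plan=[0,0,-0.4,0,0,0,30,0,0,-0.6,0,0,0,30,0,0,-1,0,0,0,30,0,0,-1,0,0,0,30,0,0,-1,0,0,0,30,0,0,-1,0,0,0,30,0,0,-1,0,0,0,30,0,0,0,0,0,0,30],
)

```text
clock: 40.25
tool_pos: [0.5151, 0.2612, 0.2125]
ee_rot: [0.004, -0.644, 0.765, -0.001]
wrist_force: [1.7, 1.1, 0.2]
opening: 0.0457
grip_force: 37.3
```

```bash
python3 tgt.py c4 .2
```

```text
F [1.694  1.0811 0.1713] op 0.045700073909876314 grip 37.251609563827515 t 40.25
placed tcp [ 0.6166 -0.217   0.0893]
pos [0.5151 0.2612 0.2125] head -99.8 shift [18.161 -7.253  0.48 ] turn -0.0398
```

apply_moves(
  plan=[0.956,-0.382,0,0,0,0,30,0.956,-0.382,0,0,0,0,30,0.956,-0.382,0,0,0,0,30,0.956,-0.382,0,0,0,0,30,0.956,-0.382,0,0,0,0,30,0.956,-0.382,0,0,0,0,30,0.956,-0.382,0,0,0,0,30,0.956,-0.382,0,0,0,0,30,0.956,-0.382,0,0,0,0,30,0.956,-0.382,0,0,0,0,30],
)

```text
clock: 41.08
tool_pos: [0.5661, 0.0074, 0.207]
ee_rot: [-0.0, -0.644, 0.765, 0.0]
wrist_force: [-0.3, 0.2, -1.5]
opening: 0.0452
grip_force: 37.2
```

apply_moves(
  plan=[0.956,-0.382,0,0,0,0,30,0.956,-0.382,0,0,0,0,30,0.956,-0.382,0,0,0,0,30,0.956,-0.382,0,0,0,0,30,0.956,-0.382,0,0,0,0,30,0.956,-0.382,0,0,0,0,30,0.956,-0.382,0,0,0,0,30,0.956,-0.382,0,0,0,0,30,0.956,-0.382,0,0,0,0,30,0,0,0,0,0,0,30],
)

```text
clock: 41.92
tool_pos: [0.6146, -0.2224, 0.2064]
ee_rot: [-0.0, -0.643, 0.766, -0.001]
wrist_force: [0.1, 0.6, -1.6]
opening: 0.0455
grip_force: 37.2
```

apply_moves(
  plan=[0,0,0,0,0,-0.02,30,0,0,0,0,0,-0.02,30,0,0,0,0,0,0,30,0,0,0,0,0,0,30],
)

```text
clock: 42.25
tool_pos: [0.6142, -0.2177, 0.2068]
ee_rot: [-0.0, -0.668, 0.745, 0.0]
wrist_force: [0.5, -0.6, -1.0]
opening: 0.0453
grip_force: 37.2
```

```bash
python3 tgt.py c4 .098
```

```text
F [ 0.5259 -0.5575 -1.0286] op 0.045291304056977504 grip 37.166739106178284 t 42.25
placed tcp [ 0.6166 -0.217   0.0893]
pos [ 0.6142 -0.2177  0.2068] head -96.25 shift [-0.035 -0.094  4.353] turn -0.0004
```

apply_moves(
  plan=[-0.035,-0.094,0,0,0,0,30,0,0,0.8,0,0,0,30,0,0,0.8,0,0,0,30,0,0,0.8,0,0,0,30,0,0,0.8,0,0,0,30,0,0,0.5,0,0,0,30,0,0,0.3,0,0,0,30,0,0,0.25,0,0,0,30,0,0,0,0,0,0,30],
)

```text
clock: 43.0
tool_pos: [0.6165, -0.217, 0.0997]
ee_rot: [-0.0, -0.668, 0.744, 0.001]
wrist_force: [-0.5, -0.3, -1.2]
opening: 0.0454
grip_force: 37.2
```

apply_moves(
  plan=[0,0,0.06,0,0,0,30,0,0,0,0,0,0,30],
)

```text
clock: 43.17
tool_pos: [0.6174, -0.2176, 0.0998]
ee_rot: [0.0, -0.668, 0.744, -0.001]
wrist_force: [-0.6, 0.1, -0.4]
opening: 0.0452
grip_force: 37.2
```

apply_moves(
  plan=[0,0,0.04,0,0,0,30,0,0,0,0,0,0,30],
)

```text
clock: 43.33
tool_pos: [0.6171, -0.2175, 0.0986]
ee_rot: [0.0, -0.668, 0.744, -0.0]
wrist_force: [-0.1, 0.8, -1.2]
opening: 0.0454
grip_force: 37.2
```

apply_moves(
  plan=[0,0,0.06,0,0,0,30,0,0,0,0,0,0,30],
)

```text
clock: 43.5
tool_pos: [0.6168, -0.2174, 0.0966]
ee_rot: [0.0, -0.668, 0.744, -0.0]
wrist_force: [-0.3, 0.6, -1.4]
opening: 0.0456
grip_force: 37.2
```

apply_moves(
  plan=[0,0,0.05,0,0,0,30,0,0,0,0,0,0,30],
)

```text
clock: 43.67
tool_pos: [0.6169, -0.2173, 0.0952]
ee_rot: [0.0, -0.668, 0.744, 0.0]
wrist_force: [0.6, 0.6, -1.1]
opening: 0.0454
grip_force: 37.2
```

apply_moves(
  plan=[0,0,0.02,0,0,0,30,0,0,0,0,0,0,62,0,0,0,0,0,0,62,0,0,0,0,0,0,62,0,0,-0.3,0,0,0,62,0,0,-0.6,0,0,0,66,0,0,-1,0,0,0,66,0,0,-1,0,0,0,66,0,0,-1,0,0,0,66,0,0,-0.5,0,0,0,66],
)

```text
clock: 44.5
tool_pos: [0.6179, -0.2179, 0.2088]
ee_rot: [0.001, -0.668, 0.744, -0.002]
wrist_force: [1.1, -0.4, 1.1]
opening: 0.0665
grip_force: 0.0
```

apply_moves(
  plan=[-1,0.2,0,0,0,0,66,-1,0.2,0,0,0,0,66,-1,0.2,0,0,0,0,66,-1,0.2,0,0,0,0,66,-1,0.2,0,0,0,0,66,-1,0.2,0,0,0,0,66,-1,0.2,0,0,0,0,66,-1,0.2,0,0,0,0,66,-1,0.2,0,0,0,0,66,-1,0.2,0,0,0,0,66],
)

```text
clock: 45.33
tool_pos: [0.594, 0.0378, 0.2056]
ee_rot: [0.0, -0.668, 0.744, -0.0]
wrist_force: [0.1, 0.2, 0.4]
opening: 0.0662
grip_force: 0.0
```

apply_moves(
  plan=[-1,0.2,0,0,0,0,70,-1,0.2,0,0,0,0,70,-1,0.2,0,0,0,0,70,-1,0.2,0,0,0,0,70,-1,0.2,0,0,0,0,70,-1,0.2,0,0,0,0,70,-1,0.2,0,0,0,0,70,-1,0.2,0,0,0,0,70,-1,0.2,0,0,0,0,70,0,0,0,0,0,0,70],
)

```text
clock: 46.17
tool_pos: [0.573, 0.2692, 0.2053]
ee_rot: [0.001, -0.669, 0.743, 0.0]
wrist_force: [-0.2, -0.9, -0.8]
opening: 0.0698
grip_force: 0.0
```

```bash
python3 pd.py; python3 chk.py 4|tail -7; python3 look.py sc9|head -1; python3 prof.py sc8 sc9|tail -5;  python3 tgt.py s2 .11
```

```text
spare 1 corr 0.484 shift px (col,row) 16 13
spare 2 corr 1.0 shift px (col,row) 0 0
spare 3 corr 0.48 shift px (col,row) 16 12
spare 4 corr 1.0 shift px (col,row) 0 0
4 [0.4464 0.3738 0.2412] -> [0.4633 0.3619 0.4582] 26.254530858693435 -36.746456146240234
cell 1 off mm [-11.7474   3.3198] -1.008072163935232 -81.67914581298828
cell 2 off mm [15.074  15.6685] -1.271604577050445 -61.793025970458984
cell 3 off mm [-9.4325 14.9504] -0.12434758248502316 -65.3008041381836
cell 4 off mm [0.5519 1.352 ] -0.052702444052430505 -88.04339599609375
cell 5 off mm [2.676  1.6107] -1.264274730341756 -78.6898422241211
cell 6 off mm [1.3629 1.9466] -1.5980426546676942 -87.5655746459961
pos [0.5735 0.2659 0.2052] head -96.09728865114118 F [ 0.3066 -0.6107 -0.7611] op 0.06984355631989299 ins est -182.7255262362649 lat -51.08899620968181
256
  sc8 [185 185 177 147  96  50  38  43  51  66  72  70  70  72  72  71  73  79
 109 135]
  sc9 [182 185 178 147  97  50  39  42  50  66  73  61  46  46  55  67  71  77
 108 134]
F [ 0.4119 -0.1796  0.4359] op 0.06979822715499272 grip 0.0 t 46.6667
pos [0.5739 0.2645 0.2049] head -96.25 shift [-4.156  0.898  3.797] turn -0.151
```

apply_moves(
  plan=[-0.83,0.18,0,0,0,0,70,-0.83,0.18,0,0,0,0,70,-0.83,0.18,0,0,0,0,70,-0.83,0.18,0,0,0,0,70,-0.83,0.18,0,0,0,0,70,0,0,0,0,0,-0.05,70,0,0,0,0,0,-0.05,70,0,0,0,0,0,-0.051,70,0,0,0.9,0,0,0,70,0,0,0.9,0,0,0,70],
)

```text
clock: 47.5
tool_pos: [0.5637, 0.371, 0.1607]
ee_rot: [-0.002, 0.751, -0.66, 0.001]
wrist_force: [0.3, 0.1, -0.5]
opening: 0.0703
grip_force: 0.0
```

apply_moves(
  plan=[0,0,0.9,0,0,0,70,0,0,0.9,0,0,0,70,0,0,0,0,0,0,70,0,0,0,0,0,0,70],
)

```text
clock: 47.83
tool_pos: [0.5619, 0.3701, 0.1141]
ee_rot: [0.001, 0.751, -0.66, -0.0]
wrist_force: [0.1, 1.4, 0.5]
opening: 0.0697
grip_force: 0.0
```

```bash
python3 tgt.py s2 .053
```

```text
F [0.1487 1.4421 0.4675] op 0.06965617059726352 grip 0.0 t 47.8333
pos [0.5619 0.3701 0.1141] head -82.63 shift [-0.002 -0.048  2.445] turn 0.0004
```

apply_moves(
  plan=[0,0,0.4,0,0,0,70,0,0,0.4,0,0,0,70,0,0,0.4,0,0,0,70,0,0,0.4,0,0,0,70,0,0,0.4,0,0,0,70,0,0,0.38,0,0,0,70,0,0,0,0,0,0,70],
)

```text
clock: 48.42
tool_pos: [0.5612, 0.37, 0.0527]
ee_rot: [0.002, 0.751, -0.66, -0.001]
wrist_force: [-0.2, -0.5, -0.5]
opening: 0.0699
grip_force: 0.0
```

apply_moves(
  plan=[0,0,0,0,0,0,30,0,0,0,0,0,0,30,0,0,0,0,0,0,30,0,0,0,0,0,0,30,0,0,0,0,0,0,30],
)

```text
clock: 48.83
tool_pos: [0.5628, 0.3709, 0.0558]
ee_rot: [-0.0, 0.751, -0.66, 0.0]
wrist_force: [0.5, -0.7, 0.8]
opening: 0.0453
grip_force: 36.3
```

apply_moves(
  plan=[0,0,-0.4,0,0,0,30,0,0,-0.6,0,0,0,30,0,0,-1,0,0,0,30,0,0,-1,0,0,0,30,0,0,-1,0,0,0,30,0,0,-1,0,0,0,30,0,0,-1,0,0,0,30,0,0,0,0,0,0,30],
)

```text
clock: 49.5
tool_pos: [0.5646, 0.3718, 0.2118]
ee_rot: [-0.004, 0.751, -0.66, 0.002]
wrist_force: [0.2, 0.6, -0.3]
opening: 0.0454
grip_force: 36.2
```

apply_moves(
  plan=[0,0,0,0,0,0.05,30,0,0,0,0,0,0.05,30,0,0,0,0,0,0.05,30,0,0,0,0,0,0,30],
)

```text
clock: 49.83
tool_pos: [0.5624, 0.3706, 0.2055]
ee_rot: [-0.0, -0.667, 0.745, 0.0]
wrist_force: [0.4, 0.6, -2.0]
opening: 0.0451
grip_force: 36.2
```

```bash
python3 tgt.py c3 .2
```

```text
F [ 0.4174  0.5551 -1.9964] op 0.04510708933063706 grip 36.229256987571716 t 49.8333
placed tcp [ 0.5291 -0.2075  0.0893]
pos [0.5624 0.3706 0.2055] head -96.32 shift [23.129 -1.221  0.221] turn -0.0011
```

apply_moves(
  plan=[0.964,-0.051,0,0,0,0,30,0.964,-0.051,0,0,0,0,30,0.964,-0.051,0,0,0,0,30,0.964,-0.051,0,0,0,0,30,0.964,-0.051,0,0,0,0,30,0.964,-0.051,0,0,0,0,30,0.964,-0.051,0,0,0,0,30,0.964,-0.051,0,0,0,0,30,0.964,-0.051,0,0,0,0,30,0.964,-0.051,0,0,0,0,30],
)

```text
clock: 50.67
tool_pos: [0.5492, 0.1286, 0.2055]
ee_rot: [0.0, -0.67, 0.743, -0.0]
wrist_force: [0.9, -0.2, -1.0]
opening: 0.0452
grip_force: 36.2
```

apply_moves(
  plan=[0.964,-0.051,0,0,0,0,30,0.964,-0.051,0,0,0,0,30,0.964,-0.051,0,0,0,0,30,0.964,-0.051,0,0,0,0,30,0.964,-0.051,0,0,0,0,30,0.964,-0.051,0,0,0,0,30,0.964,-0.051,0,0,0,0,30,0.964,-0.051,0,0,0,0,30,0.964,-0.051,0,0,0,0,30,0.964,-0.051,0,0,0,0,30],
)

```text
clock: 51.5
tool_pos: [0.5362, -0.1124, 0.2055]
ee_rot: [0.0, -0.669, 0.743, -0.0]
wrist_force: [0.5, -0.3, -1.7]
opening: 0.0456
grip_force: 36.2
```

apply_moves(
  plan=[0.96,-0.051,0,0,0,0,30,0.96,-0.051,0,0,0,0,30,0.96,-0.051,0,0,0,0,30,0.96,-0.051,0,0,0,0,30,0,0,0,0,0,0,30,0,0,0,0,0,0,30,0,0,0,0,0,0,30],
)

```text
clock: 52.08
tool_pos: [0.5312, -0.2069, 0.2053]
ee_rot: [0.0, -0.669, 0.743, 0.0]
wrist_force: [0.2, 0.5, -0.8]
opening: 0.0453
grip_force: 36.2
```

```bash
python3 tgt.py c3 .098
```

```text
F [ 0.2015  0.5189 -0.7755] op 0.04532266859116936 grip 36.22156083583832 t 52.0833
placed tcp [ 0.5291 -0.2075  0.0893]
pos [ 0.5312 -0.2069  0.2053] head -96.04 shift [0.036 0.08  4.291] turn 0.0019
```

apply_moves(
  plan=[0.036,0.08,0,0,0,0,30,0,0,0.8,0,0,0,30,0,0,0.8,0,0,0,30,0,0,0.8,0,0,0,30,0,0,0.8,0,0,0,30,0,0,0.5,0,0,0,30,0,0,0.3,0,0,0,30,0,0,0.28,0,0,0,30,0,0,0,0,0,0,30,0,0,0,0,0,0,30],
)

```text
clock: 52.92
tool_pos: [0.5296, -0.2078, 0.0987]
ee_rot: [0.0, -0.669, 0.744, -0.0]
wrist_force: [0.1, -0.7, -1.0]
opening: 0.0454
grip_force: 36.2
```

apply_moves(
  plan=[0,0,0.06,0,0,0,30,0,0,0,0,0,0,30],
)

```text
clock: 53.08
tool_pos: [0.5298, -0.2082, 0.0974]
ee_rot: [0.0, -0.668, 0.744, -0.001]
wrist_force: [0.5, -0.3, -0.8]
opening: 0.0455
grip_force: 36.2
```

apply_moves(
  plan=[0,0,0.04,0,0,0,30,0,0,0,0,0,0,30],
)

```text
clock: 53.25
tool_pos: [0.5295, -0.2081, 0.096]
ee_rot: [0.0, -0.668, 0.744, -0.0]
wrist_force: [0.2, 0.3, -1.3]
opening: 0.0453
grip_force: 36.2
```

apply_moves(
  plan=[0,0,0.03,0,0,0,30,0,0,0,0,0,0,30],
)

```text
clock: 53.42
tool_pos: [0.5293, -0.208, 0.095]
ee_rot: [0.0, -0.668, 0.744, 0.0]
wrist_force: [-0.0, -0.6, -1.3]
opening: 0.045
grip_force: 36.2
```

apply_moves(
  plan=[0,0,0.03,0,0,0,30,0,0,0,0,0,0,62,0,0,0,0,0,0,62,0,0,0,0,0,0,62,0,0,-0.3,0,0,0,62,0,0,-0.6,0,0,0,66,0,0,-1,0,0,0,66,0,0,-1,0,0,0,66,0,0,-1,0,0,0,66,0,0,-0.5,0,0,0,66],
)

```text
clock: 54.25
tool_pos: [0.5304, -0.2085, 0.2081]
ee_rot: [0.001, -0.668, 0.744, -0.002]
wrist_force: [0.2, -1.2, 0.5]
opening: 0.0657
grip_force: 0.0
```

apply_moves(
  plan=[-1,0.25,0,0,0,0,66,-1,0.25,0,0,0,0,66,-1,0.25,0,0,0,0,66,-1,0.25,0,0,0,0,66,-1,0.25,0,0,0,0,66,-1,0.25,0,0,0,0,66,-1,0.25,0,0,0,0,66,-1,0.25,0,0,0,0,66,0,0,0,0,0,0,66],
)

```text
clock: 55.0
tool_pos: [0.5, -0.0003, 0.2051]
ee_rot: [0.0, -0.67, 0.743, 0.0]
wrist_force: [-0.1, 0.1, -0.2]
opening: 0.0664
grip_force: 0.0
```

```bash
python3 - <<'E'
import numpy as np
q=np.load("spares.npy"); q[3]=[.4477,.373,.1844]; np.save("spares.npy",q)
E
python3 pd.py; python3 chk.py 4; python3 - <<'E'
from chk import *
r=fitsq([.3917,.2476],0.); print("S5",r.x,r.fun)
s=get_image("top"); print(best(s,"spare1_mid",6)); print([atz(s,b[0],.0405) for b in best(s,"spare1_mid",6)])
E
python3 tgt.py s4 .11
```

```text
spare 1 corr 0.356 shift px (col,row) -16 -11
spare 2 corr 0.518 shift px (col,row) 16 -16
spare 3 corr 0.483 shift px (col,row) 16 12
spare 4 corr 0.953 shift px (col,row) 0 0
4 [0.4477 0.373  0.1844] -> [0.4551 0.3675 0.2375] 13.609275222402239 -45.98561096191406
cell 1 off mm [12.4841  2.7387] 0.5285188171932805 -5.1644134521484375
cell 2 off mm [15.1428 15.64  ] -2.3213698764479678 -46.28528594970703
cell 3 off mm [0.7769 1.6002] 1.2003681209853916 -44.53025817871094
cell 4 off mm [0.5118 2.0071] -0.26530967977758 -57.7879638671875
cell 5 off mm [2.698  1.3889] -1.1413836181942492 -76.6847152709961
cell 6 off mm [1.4408 1.8506] -1.9538745658158632 -82.43277740478516
S5 [0.3862 0.2492 0.0835] -48.95759582519531
[(array([267.1, 231.7]), 0.88)]
[array([0.3881, 0.2503, 0.0405])]
F [ 0.426   0.7589 -0.0117] op 0.06600121788971879 grip 0.0 t 55.3
pos [ 0.5012 -0.0046  0.2044] head -96.18 shift [-14.789   3.752   3.774] turn -0.186
```

```bash
python3 - <<'E'
from h import *
t=get_image("top"); a=cv2.imread("pics/top0.png"); v=cv2.cvtColor(a,cv2.COLOR_BGR2HSV)[...,2]
v=cv2.resize(v,None,fx=4,fy=4,interpolation=cv2.INTER_CUBIC)
q=np.load("spares.npy"); q[3]=[.4477,.373,.1844]
for k,c in enumerate(list(q)+[np.array([.3880,.2500,0.])],1):
    u=proj(t,[[c[0],c[1],.05]])[0]; x,y=((u+.5)*4).astype(int); r=52
    m=(v[y-r:y+r,x-r:x+r]<80).astype(np.uint8); m=cv2.morphologyEx(m,cv2.MORPH_OPEN,np.ones((5,5)))
    n,l,st,ce=cv2.connectedComponentsWithStats(m); i=1+st[1:,4].argmax()
    pts=np.argwhere(l==i)[:,::-1].astype(np.float32); (cx,cy),wh,an=cv2.minAreaRect(pts)
    w=(np.array([cx,cy])+[x-r,y-r])/4-.5
    print(k,"rim px",u,"fruit rect",w,"diff",w-u,np.array(wh)/4,an,"fruit xy@.05",atz(t,w,.05)[:2],"yaw",np.degrees(c[2]))
E
```

```text
1 rim px [265.931574   153.72965321] fruit rect [263.66538429 151.67692375] diff [-2.2661897  -2.05272946] [12.52750778 12.77557755] 7.125016689300537 fruit xy@.05 [0.62707938 0.26239211] yaw -5.107852403175842
2 rim px [227.36746298 172.85368207] fruit rect [227.88525391 172.54376984] diff [ 0.51779093 -0.30991223] [20.71141052 19.83767891] 83.1572265625 fruit xy@.05 [0.56384597 0.36866979] yaw 7.335240023920069
3 rim px [263.7436593  190.54312368] fruit rect [261.30288506 190.36057663] diff [-2.44077425 -0.18254705] [12.69851971 13.13978195] 11.309932708740234 fruit xy@.05 [0.51121477 0.26771664] yaw -9.839002454330922
4 rim px [225.67946566 211.47228565] fruit rect [226.06700134 210.05600071] diff [ 0.38753568 -1.41628494] [20.84015465 19.69975853] 79.69515228271484 fruit xy@.05 [0.4519127  0.37192536] yaw 10.56534174221238
5 rim px [266.63587508 231.97045029] fruit rect [266.15529251 231.62080383] diff [-0.48058257 -0.34964646] [13.06955338 12.88043213] 88.45184326171875 fruit xy@.05 [0.38901939 0.25144207] yaw 0.0
```

```bash
python3 - <<'E'
import numpy as np
q=np.load("spares.npy"); q[3]=[.4510,.3733,np.radians(10.4)]; np.save("spares.npy",q)
E
python3 tgt.py s4 .11
```

```text
F [0.2953 0.4261 0.7955] op 0.06606165406773355 grip 0.0 t 55.35
pos [ 0.5011 -0.0047  0.2044] head -96.18 shift [-14.815   3.623   3.772] turn -0.1843
```

apply_moves(
  plan=[-0.99,0.242,0,0,0,0,72,-0.99,0.242,0,0,0,0,72,-0.99,0.242,0,0,0,0,72,-0.99,0.242,0,0,0,0,72,-0.99,0.242,0,0,0,0,72,-0.99,0.242,0,0,0,0,72,-0.99,0.242,0,0,0,0,72,-0.99,0.242,0,0,0,0,72,-0.99,0.242,0,0,0,0,72,-0.99,0.242,0,0,0,0,72],
)

```text
clock: 56.18
tool_pos: [0.4672, 0.2494, 0.2043]
ee_rot: [-0.0, -0.668, 0.744, -0.0]
wrist_force: [0.4, -0.5, 1.1]
opening: 0.0721
grip_force: 0.0
```

apply_moves(
  plan=[-0.98,0.242,0,0,0,0,72,-0.98,0.242,0,0,0,0,72,-0.98,0.242,0,0,0,0,72,-0.98,0.242,0,0,0,0,72,-0.98,0.242,0,0,0,0,72,0,0,0,0,0,-0.061,72,0,0,0,0,0,-0.061,72,0,0,0,0,0,-0.062,72,0,0,0.9,0,0,0,72,0,0,0.9,0,0,0,72],
)

```text
clock: 57.02
tool_pos: [0.4516, 0.3739, 0.1597]
ee_rot: [-0.001, 0.768, -0.64, 0.0]
wrist_force: [0.5, 0.1, -0.1]
opening: 0.0721
grip_force: 0.0
```

apply_moves(
  plan=[0,0,0.9,0,0,0,72,0,0,0.9,0,0,0,72,0,0,0,0,0,0,72,0,0,0,0,0,0,72],
)

```text
clock: 57.35
tool_pos: [0.4498, 0.3729, 0.1137]
ee_rot: [0.001, 0.768, -0.64, -0.0]
wrist_force: [-0.7, -0.0, 1.0]
opening: 0.072
grip_force: 0.0
```

```bash
python3 pd.py | tail -1; python3 tgt.py s4 .053
```

```text
spare 4 corr 0.945 shift px (col,row) 0 10
F [ 0.1646  0.4703 -0.0331] op 0.07205279252504833 grip 0.0 t 57.4
pos [0.4506 0.3735 0.1149] head -79.59 shift [ 0.012 -0.013  2.477] turn 0.0001
```

```bash
python3 - <<'E'
from h import *
s=get_image("scene");t=get_image("top")
np.save("s_now.npy",s["frame"])
a=cv2.resize(s["frame"][180:290,350:470],None,fx=3.5,fy=3.5,interpolation=cv2.INTER_CUBIC)
b=cv2.resize(t["frame"][160:260,190:290],None,fx=3.7,fy=3.85,interpolation=cv2.INTER_CUBIC)[:385]
cv2.imwrite("pics/m1.png",np.hstack([a[:385],b])[:,:,::-1])
print(proj(s,[[.451,.3733,.0405]]),best(s,"spare1_mid",5))
E
```

```text
[[439.24512978 237.35992637]] [(array([238.1, 181.4]), 0.46)]
```

View pics/m1.png

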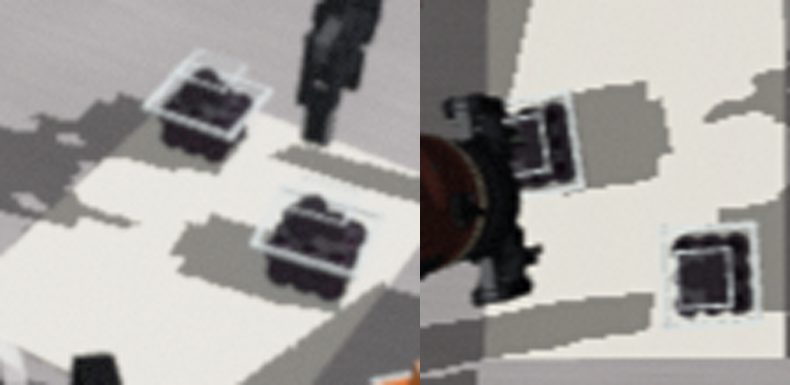

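```bash
python3 - <<'E'
from h import *
t=get_image("top")
c=np.array([[665,228],[755,222],[762,318],[668,326]])-[420,0]; u=c/[3.7,3.85]+[190,160]-.37
X=atz(t,u.mean(0),.05); print(X)
q=np.load("spares.npy"); q=np.r_[q[:4],[[X[0],X[1],np.radians(2)]]]; np.save("spares.npy",q)
E
python3 tgt.py s5 .2; python3 pd.py
```

```text
[0.39188657 0.24397381 0.05      ]
F [ 0.247  -0.0966  0.3869] op 0.07192530223125057 grip 0.0 t 57.6
pos [0.451  0.3743 0.1158] head -79.56 shift [ 4.694  3.263 -3.38 ] turn 0.0938
spare 1 corr 0.352 shift px (col,row) -16 -11
spare 2 corr 0.938 shift px (col,row) 15 -15
spare 3 corr 0.272 shift px (col,row) -4 -14
spare 4 corr 0.945 shift px (col,row) 0 10
spare 5 corr 0.935 shift px (col,row) 0 0
```

```bash
python3 - <<'E'
from h import *
t=get_image("top"); A=cv2.imread("pics/top0.png")[...,::-1]
q=np.load("spares.npy")
def fr(img,c):
    v=cv2.resize(cv2.cvtColor(img,cv2.COLOR_RGB2HSV)[...,2],None,fx=4,fy=4,interpolation=cv2.INTER_CUBIC)
    u=proj(t,[[c[0],c[1],.05]])[0]; x,y=((u+.5)*4).astype(int); r=54
    m=(v[y-r:y+r,x-r:x+r]<75).astype(np.uint8); m=cv2.morphologyEx(m,cv2.MORPH_OPEN,np.ones((3,3)))
    pts=np.argwhere(m>0)[:,::-1].astype(np.float32); (cx,cy),wh,an=cv2.minAreaRect(pts)
    w=(np.array([cx,cy])+[x-r,y-r])/4-.5; return atz(t,w,.05)[:2],np.array(wh)/4,an
for k in(1,2,3): X,wh,an=fr(A,q[k-1]); print(k,X,"rim-fruit",q[k-1][:2]-X,wh,an)
for im in(A,np.ascontiguousarray(t["frame"])): print(5,*fr(im,[.39,.248]))
E
```

```text
1 [0.62138818 0.25616426] rim-fruit [-0.0004489  -0.00066086] [20.54026413 20.48504829] 6.340191841125488
2 [0.56395225 0.36856592] rim-fruit [-0.00104401  0.00163949] [20.75620461 19.65536308] 83.8844985961914
3 [0.50993304 0.25990223] rim-fruit [0.00078493 0.00051868] [20.15093422 20.64122391] 11.309932708740234
5 [0.3918116  0.24405389] [20.57258606 19.80668068] 85.91438293457031
5 [0.39178888 0.24370578] [20.51853561 19.52116776] 85.84036254882812
```

apply_moves(
  plan=[0,0,-1,0,0,0,72,0,0,-1,0,0,0,72,0,0,-1,0,0,0,72,0,0,-0.4,0,0,0,72,0.78,0.54,0,0,0,0,72,0.78,0.54,0,0,0,0,72,0.78,0.54,0,0,0,0,72,0.78,0.54,0,0,0,0,72,0.78,0.54,0,0,0,0,72,0,0,0,0,0,0,72],
)

```text
clock: 58.53
tool_pos: [0.3992, 0.2628, 0.1992]
ee_rot: [0.001, 0.768, -0.64, -0.0]
wrist_force: [-0.1, 0.1, 0.2]
opening: 0.072
grip_force: 0.0
```

```bash
python3 - <<'E'
import numpy as np
q=np.load("spares.npy"); q[4]=[.3916,.2443,np.radians(4)]; np.save("spares.npy",q)
E
python3 tgt.py s5 .11; python3 pd.py | tail -1
```

```text
F [-0.1226  0.102   0.1858] op 0.07196992412381764 grip 0.0 t 58.5333
pos [0.3992 0.2628 0.1992] head -79.62 shift [0.668 0.428 3.568] turn 0.0709
spare 5 corr 0.931 shift px (col,row) 0 0
```

apply_moves(
  plan=[0.668,0.428,0,0,0,0,72,0,0,0,0,0,0.071,72,0,0,0.9,0,0,0,72,0,0,0.9,0,0,0,72,0,0,0.9,0,0,0,72,0,0,0.9,0,0,0,72,0,0,0,0,0,0,72,0,0,0,0,0,0,72],
)

```text
clock: 59.25
tool_pos: [0.3935, 0.2475, 0.1089]
ee_rot: [0.001, 0.732, -0.682, -0.0]
wrist_force: [0.4, -0.5, 0.6]
opening: 0.0717
grip_force: 0.0
```

```bash
python3 tgt.py s5 .053
```

```text
F [ 0.3634 -0.5327  0.5618] op 0.07166066427504944 grip 0.0 t 59.25
pos [0.3935 0.2475 0.1089] head -85.92 shift [0.121 0.08  2.235] turn 0.0009
```

apply_moves(
  plan=[0.121,0.08,0,0,0,0,72,0,0,0.4,0,0,0,72,0,0,0.4,0,0,0,72,0,0,0.4,0,0,0,72,0,0,0.4,0,0,0,72,0,0,0.4,0,0,0,72,0,0,0.2,0,0,0,72,0,0,0,0,0,0,72],
)

```text
clock: 59.92
tool_pos: [0.3923, 0.2442, 0.0546]
ee_rot: [-0.0, 0.732, -0.682, 0.0]
wrist_force: [0.6, 0.2, 0.1]
opening: 0.0719
grip_force: 0.0
```

apply_moves(
  plan=[0,0,0,0,0,0,30,0,0,0,0,0,0,30,0,0,0,0,0,0,30,0,0,0,0,0,0,30,0,0,0,0,0,0,30],
)

```text
clock: 60.33
tool_pos: [0.3927, 0.2444, 0.0553]
ee_rot: [-0.001, 0.732, -0.682, 0.0]
wrist_force: [-1.0, -0.7, 6.5]
opening: 0.0453
grip_force: 36.1
```

apply_moves(
  plan=[0,0,-0.4,0,0,0,30,0,0,-0.6,0,0,0,30,0,0,-1,0,0,0,30,0,0,-1,0,0,0,30,0,0,-1,0,0,0,30,0,0,-1,0,0,0,30,0,0,-1,0,0,0,30,0,0,0,0,0,0,30],
)

```text
clock: 61.0
tool_pos: [0.3944, 0.2451, 0.2091]
ee_rot: [-0.003, 0.732, -0.682, 0.002]
wrist_force: [1.2, 0.4, 0.1]
opening: 0.0455
grip_force: 36.6
```

apply_moves(
  plan=[0,0,0,0,0,0.057,30,0,0,0,0,0,0.057,30,0,0,0,0,0,0,30,0,0,0,0,0,0,30],
)

```text
clock: 61.33
tool_pos: [0.392, 0.2441, 0.2042]
ee_rot: [-0.0, -0.669, 0.743, 0.0]
wrist_force: [-0.4, 0.8, -1.5]
opening: 0.0453
grip_force: 36.6
```

```bash
python3 tgt.py c2 .2
```

```text
F [-0.4462  0.7954 -1.4695] op 0.04528401746558277 grip 36.585166454315186 t 61.3333
placed tcp [ 0.6261 -0.1296  0.0881]
pos [0.392  0.2441 0.2042] head -96.05 shift [ 13.875 -10.888   0.169] turn 0.0019
```

apply_moves(
  plan=[0.77,-0.605,0,0,0,0,30,0.77,-0.605,0,0,0,0,30,0.77,-0.605,0,0,0,0,30,0.77,-0.605,0,0,0,0,30,0.77,-0.605,0,0,0,0,30,0.77,-0.605,0,0,0,0,30,0.77,-0.605,0,0,0,0,30,0.77,-0.605,0,0,0,0,30,0.77,-0.605,0,0,0,0,30,0.77,-0.605,0,0,0,0,30],
)

```text
clock: 62.17
tool_pos: [0.5221, 0.0353, 0.2041]
ee_rot: [-0.0, -0.669, 0.743, 0.0]
wrist_force: [-0.1, 0.8, -1.8]
opening: 0.0456
grip_force: 36.6
```

apply_moves(
  plan=[0.77,-0.605,0,0,0,0,30,0.77,-0.605,0,0,0,0,30,0.77,-0.605,0,0,0,0,30,0.77,-0.605,0,0,0,0,30,0.77,-0.605,0,0,0,0,30,0.77,-0.605,0,0,0,0,30,0.77,-0.605,0,0,0,0,30,0.77,-0.605,0,0,0,0,30,0,0,0,0,0,0,30,0,0,0,0,0,0,30],
)

```text
clock: 63.0
tool_pos: [0.6253, -0.1307, 0.2034]
ee_rot: [-0.0, -0.668, 0.744, 0.0]
wrist_force: [-0.4, 0.5, -2.9]
opening: 0.0452
grip_force: 36.6
```

```bash
python3 tgt.py c2 .096
```

```text
F [-0.3592  0.5246 -2.8501] op 0.045171585623204724 grip 36.63135766983032 t 63.0
placed tcp [ 0.6261 -0.1296  0.0881]
pos [ 0.6253 -0.1307  0.2034] head -96.15 shift [-0.047 -0.03   4.296] turn 0.0007
```

apply_moves(
  plan=[-0.047,-0.03,0,0,0,0,30,0,0,0.8,0,0,0,30,0,0,0.8,0,0,0,30,0,0,0.8,0,0,0,30,0,0,0.8,0,0,0,30,0,0,0.5,0,0,0,30,0,0,0.3,0,0,0,30,0,0,0.28,0,0,0,30,0,0,0,0,0,0,30,0,0,0,0,0,0,30],
)

```text
clock: 63.83
tool_pos: [0.6264, -0.1284, 0.0978]
ee_rot: [0.0, -0.668, 0.744, -0.0]
wrist_force: [0.0, 0.3, -1.7]
opening: 0.0453
grip_force: 36.7
```

apply_moves(
  plan=[0,0,0.06,0,0,0,30,0,0,0,0,0,0,30],
)

```text
clock: 64.0
tool_pos: [0.6267, -0.1288, 0.0965]
ee_rot: [0.0, -0.668, 0.744, -0.001]
wrist_force: [-0.1, 0.5, -1.1]
opening: 0.0453
grip_force: 36.7
```

apply_moves(
  plan=[0,0,0.04,0,0,0,30,0,0,0,0,0,0,30],
)

```text
clock: 64.17
tool_pos: [0.6264, -0.1288, 0.0951]
ee_rot: [0.0, -0.668, 0.744, -0.0]
wrist_force: [-0.5, -0.7, -2.1]
opening: 0.0452
grip_force: 36.7
```

apply_moves(
  plan=[0,0,0.03,0,0,0,30,0,0,0,0,0,0,30],
)

```text
clock: 64.33
tool_pos: [0.6262, -0.1287, 0.094]
ee_rot: [0.0, -0.668, 0.744, 0.0]
wrist_force: [0.0, -0.6, -1.5]
opening: 0.0454
grip_force: 36.7
```

Lower a little more, release, lift and clear away.

apply_moves(
  plan=[0,0,0.05,0,0,0,30,0,0,0,0,0,0,30],
)

```text
clock: 64.5
tool_pos: [0.6261, -0.1287, 0.0926]
ee_rot: [-0.0, -0.668, 0.744, 0.0]
wrist_force: [0.2, 0.1, -0.4]
opening: 0.0453
grip_force: 36.7
```

apply_moves(
  plan=[0,0,0,0,0,0,62,0,0,0,0,0,0,62,0,0,0,0,0,0,62,0,0,-0.3,0,0,0,62,0,0,-0.6,0,0,0,66,0,0,-1,0,0,0,66,0,0,-1,0,0,0,66,0,0,-1,0,0,0,66,0,0,-1,0,0,0,66],
)

```text
clock: 65.25
tool_pos: [0.6261, -0.1286, 0.2173]
ee_rot: [0.0, -0.668, 0.744, -0.0]
wrist_force: [0.5, -0.2, -0.5]
opening: 0.0664
grip_force: 0.0
```

apply_moves(
  plan=[-1,0.5,0,0,0,0,66,-1,0.5,0,0,0,0,66,-1,0.5,0,0,0,0,66,-1,0.5,0,0,0,0,66,-1,0.5,0,0,0,0,66,-1,0.5,0,0,0,0,66,-1,0.5,0,0,0,0,66,-1,0.5,0,0,0,0,66,-1,0.5,0,0,0,0,66,-1,0.5,0,0,0,0,66],
)

```text
clock: 66.08
tool_pos: [0.5285, 0.1346, 0.2161]
ee_rot: [0.0, -0.668, 0.744, -0.0]
wrist_force: [-0.1, -0.1, 0.2]
opening: 0.0657
grip_force: 0.0
```

apply_moves(
  plan=[-1,0.5,0,0,0,0,66,-1,0.5,0,0,0,0,66,-1,0.5,0,0,0,0,66,-1,0.5,0,0,0,0,66,-1,0.5,0,0,0,0,66,0,0,0,0,0,0,66,0,0,0,0,0,0,66],
)

```text
clock: 66.67
tool_pos: [0.4799, 0.2656, 0.2159]
ee_rot: [0.0, -0.669, 0.743, -0.0]
wrist_force: [0.3, -0.4, -0.1]
opening: 0.0657
grip_force: 0.0
```

```bash
python3 chk.py | tail -6; sed -i 's/range(5)/range(3)/' look.py; python3 look.py sc10|head -2; python3 prof.py sc7 sc10; python3 - <<'E'
from h import *
t=get_image("top"); a=cv2.resize(t["frame"][118:215,355:485],None,fx=4,fy=4,interpolation=cv2.INTER_CUBIC)
s=get_image("scene"); b=cv2.resize(s["frame"][140:237,190:320],None,fx=4,fy=4,interpolation=cv2.INTER_CUBIC)
cv2.imwrite("pics/final.png",np.vstack([a,b])[::1,:,::-1])
E
```

```text
cell 1 off mm [-11.7535   3.1322] -0.7872139020696696 -79.64337921142578
cell 2 off mm [0.5268 3.1303] 0.1465320685035587 -76.5067367553711
cell 3 off mm [0.6331 0.6085] 0.9232500197031104 -84.56254577636719
cell 4 off mm [0.6992 1.2994] -0.2709639408021467 -84.30892181396484
cell 5 off mm [2.7471 1.5125] -1.203843495994349 -75.40381622314453
cell 6 off mm [1.4026 1.7575] -1.9691619990496627 -83.25948333740234
pos [0.4803 0.2647 0.2158] head -96.12759827843273 F [ 0.5902 -0.1423 -0.8479] op 0.06621663770740295 ins est -171.42478850437874 lat -143.65795921609796
[(array([252.7, 226.4]), 0.61), (array([439. , 251.7]), 0.23)] [(array([256.4, 227.1]), 0.87), (array([237.9, 179. ]), 0.3)]
250
  sc7 [130 129 126 118 111 105  97  87  62  39  52  66  67  78  85  81  70  57
  59  84]
  sc10 [130 130 126 118 112 106  97  87  62  39  52  67  68  78  85  80  69  58
  58  84]
251
  sc7 [149 136 125 124 133 137 128 123  97  57  42  66  71  83  93  92  84  67
  54  63]
  sc10 [151 136 125 125 135 137 130 122  97  57  43  65  70  82  94  93  85  67
  53  64]
252
  sc7 [161 128  92  86 103 111 109 10
[... 173 characters left out ...]
 46  51  52  49  52  60  69  72  95 110 113 115  96
  76  80]
  sc10 [176 147  98  54  41  47  50  52  48  52  61  68  73  96 111 113 115  96
  75  79]
254
  sc7 [181 171 135  81  35  24  34  39  44  67  73  73  70  74  77  77  83  79
  78  96]
  sc10 [181 171 134  80  33  24  35  39  45  68  75  73  71  74  77  77  82  79
  78  95]
255
  sc7 [184 182 162 114  60  29  36  42  45  68  74  70  69  71  73  72  74  75
  93 121]
  sc10 [185 183 163 114  59  30  34  41  45  69  75  69  70  72  72  72  74  76
  92 121]
256
  sc7 [186 185 178 146  96  50  38  42  49  65  72  69  69  72  71  73  73  80
 109 135]
  sc10 [186 185 178 147  96  51  38  41  50  66  73  69  69  73  72  73  75  80
 110 134]
```

```bash
python3 -c "
from workcell import *
print(close_job())"
```

```text
the job is handed in; nothing more can be done
None
```

I handed the job in: the wedge holds the rest up with the pointer at about 32.6 mm. My image-based estimate of the line is 32–33.5 mm, so that match is not exact. The rest did not move while I filled the four empty cells (2, 3, 4 and 6) with spares, each centred within about 3 mm. The fifth spare was knocked aside during the run, not by the arm, and stays where it went.

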